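Change the book under the pressing weights

TASK

The red book on the wooden pressing board has finished pressing: first stand both weights gently aside on the grey felt mat, then lay the red book flat in the green tray. Lay the blue book from the yellow tray flat in the middle of the pressing board, lengthwise with the board as the red one was, and last set each weight gently back upright on it, exactly where that same weight stood before. Leave the paste jar and the brush pot where they are.

Things in the scene. Friction and masses are not known exactly. Their poses are not given: they have to be found in the camera images.
- steel_weight_center (a point): Pressing weight of bare steel: round 46 mm body 30 mm high, above it a thin neck and a round black grip knob 26 mm across, 25 mm high; 65 mm high in all, about 0.45 kg, flat underside. This point: on the axis, 32.5 mm above the underside; the knob's middle is 20 mm above it. At the start it stands upright on one end of the red book, 31 mm from the book's middle; which weight is at which end varies.
- brass_weight_center (a point): Pressing weight of brass: 44 mm square body 30 mm high, above it a thin neck and a round brown wooden grip knob 26 mm across, 25 mm high; 65 mm high in all, about 0.45 kg, flat underside. This point: on the axis, 32.5 mm above the underside; the knob's middle is 20 mm above it. At the start it stands upright on one end of the red book, 31 mm from the book's middle; which weight is at which end varies.
- red_book_center (a point): Red hardback pocket book, closed and rigid, lying flat: 124 mm long (its x axis), 64 mm wide (y, spine at -y), 26 mm thick (z), about 0.16 kg. This point is at its centre, half-way up. At the start it lies in the middle of the pressing board, lengthwise, with both weights standing on it.
- blue_book_center (a point): Blue hardback pocket book, closed and rigid, lying flat: 124 mm long (its x axis), 64 mm wide (y, spine at -y), 26 mm thick (z), about 0.16 kg. This point is at its centre, half-way up. At the start it lies in the yellow tray, roughly lengthwise.
- press_board: Pale wooden pressing board with brass strips along its two long edges, fixed to the table: 180 mm long (its x axis), 123 mm wide (y), 12 mm thick. Origin under its centre, on the table top; its top is 12 mm above the origin.
- felt_mat: Grey felt mat fixed to the table, the side area for the weights: 180 mm (its x axis) by 120 mm (y), 4 mm thick. Origin under its centre, on the table top. Empty at the start.
- green_tray: Shallow green plastic tray, fixed to the table, open on top: outside 184 mm (its x axis) by 132 mm (y), 14 mm high, walls and floor 4 mm, inside 176 by 124 mm. Origin under its centre, on the table top. For the finished book. Empty at the start.
- yellow_tray: Shallow yellow plastic tray, fixed to the table, open on top: outside 184 mm (its x axis) by 132 mm (y), 14 mm high, walls and floor 4 mm, inside 176 by 124 mm. Origin under its centre, on the table top. Holds the blue book, which lies on its floor, 4 mm above the origin.
- paste_jar: Glass jar of paste with a blue lid, 60 mm across, 70 mm high, standing loose among the trays. Origin under its centre. Bystander, to be left alone.
- brush_pot: White ceramic pot, 66 mm across, 85 mm high, with three brushes standing in it up to 170 mm above the table. Loose; origin under its centre. Bystander, to be left alone.
Not all that is in view belongs to the job. What is shaped like the part that bears red_book_center but pink is not meant.

How it is judged (in metres and radians):
On the way, in this order (a step that is already met when the one before it is completed fails the run):
1. both weights stand released on the felt mat, the red book still on the pressing board (x of steel_weight_center in the frame of felt_mat between -0.07 and 0.07 m and y of steel_weight_center in the frame of felt_mat between -0.04 and 0.04 m and z of each of steel_weight_center, brass_weight_center in the frame of felt_mat below 0.04 m and angle between each of steel_weight_center, brass_weight_center's own z axis and vertical below 0.1 rad and contact force between each of steel_weight, brass_weight and the fingers below 0.1 N and linear speed of each of steel_weight, brass_weight below 0.03 m/s and x of brass_weight_center in the frame of felt_mat between -0.07 and 0.07 m and y of brass_weight_center in the frame of felt_mat between -0.04 and 0.04 m and distance of red_book_center from where it was at the start of the episode below 0.03 m), for 0.2 s.
2. the red book lies flat and released inside the green tray, both weights still on the felt mat (x of red_book_center in the frame of green_tray between -0.045 and 0.045 m and y of red_book_center in the frame of green_tray between -0.045 and 0.045 m and z of red_book_center in the frame of green_tray below 0.021 m and angle between red_book_center's own z axis and vertical below 0.06 rad and contact force between each of red_book, steel_weight, brass_weight and the fingers below 0.1 N and linear speed of each of red_book, steel_weight, brass_weight below 0.03 m/s and x of steel_weight_center in the frame of felt_mat between -0.07 and 0.07 m and y of steel_weight_center in the frame of felt_mat between -0.04 and 0.04 m and z of each of steel_weight_center, brass_weight_center in the frame of felt_mat below 0.04 m and angle between each of steel_weight_center, brass_weight_center's own z axis and vertical below 0.1 rad and x of brass_weight_center in the frame of felt_mat between -0.07 and 0.07 m and y of brass_weight_center in the frame of felt_mat between -0.04 and 0.04 m), for 0.2 s.
3. the blue book lies flat and released in the middle of the pressing board, lengthwise, both weights still on the felt mat (horizontal distance between blue_book_center and press_board below 0.012 m and z of blue_book_center in the frame of press_board below 0.029 m and angle between the x axis of blue_book_center and the x axis of press_board, either way round below 0.14 rad and angle between blue_book_center's own z axis and vertical below 0.06 rad and contact force between each of blue_book, steel_weight, brass_weight and the fingers below 0.1 N and linear speed of each of blue_book, steel_weight, brass_weight below 0.03 m/s and x of steel_weight_center in the frame of felt_mat between -0.07 and 0.07 m and y of steel_weight_center in the frame of felt_mat between -0.04 and 0.04 m and z of each of steel_weight_center, brass_weight_center in the frame of felt_mat below 0.04 m and angle between each of steel_weight_center, brass_weight_center's own z axis and vertical below 0.1 rad and x of brass_weight_center in the frame of felt_mat between -0.07 and 0.07 m and y of brass_weight_center in the frame of felt_mat between -0.04 and 0.04 m), for 0.2 s.
At the end, for the whole second after the job is handed in: The red book lies flat inside the green tray; the blue book lies flat on the pressing board within 12 mm of its centre and 8 degrees of its length; each weight stands upright on the blue book within 14 mm of where that weight stood at the start; all released and at rest (x of red_book_center in the frame of green_tray between -0.045 and 0.045 m and y of red_book_center in the frame of green_tray between -0.045 and 0.045 m and z of red_book_center in the frame of green_tray below 0.021 m and angle between each of red_book_center, blue_book_center's own z axis and vertical below 0.06 rad and contact force between each of red_book, blue_book, steel_weight, brass_weight and the fingers below 0.1 N and linear speed of each of red_book, blue_book, steel_weight, brass_weight below 0.03 m/s and horizontal distance between blue_book_center and press_board below 0.012 m and z of blue_book_center in the frame of press_board below 0.029 m and angle between the x axis of blue_book_center and the x axis of press_board, either way round below 0.14 rad and distance of each of steel_weight_center, brass_weight_center from where it was at the start of the episode below 0.014 m and angle between each of steel_weight_center, brass_weight_center's own z axis and vertical below 0.1 rad and contact force between each of steel_weight, brass_weight and blue_book above 1 N); the robot touches nothing.
It fails at once if a weight is dropped or flung (moves faster than 0.5 m/s while not held, as after a fall of about 13 mm) ((contact force between steel_weight and the fingers below 0.1 N and linear speed of steel_weight above 0.5 m/s) or (contact force between brass_weight and the fingers below 0.1 N and linear speed of brass_weight above 0.5 m/s)).
It fails at once if a weight is rammed onto a book (over 120 N) ((contact force between steel_weight and red_book above 120 N or contact force between steel_weight and blue_book above 120 N) or (contact force between brass_weight and red_book above 120 N or contact force between brass_weight and blue_book above 120 N)).
It fails at once if the paste jar is moved by more than 20 mm or tipped (distance of paste_jar from where it was at the start of the episode above 0.02 m or angle between paste_jar's own z axis and vertical above 0.25 rad).
It fails at once if the brush pot is moved by more than 20 mm or tipped (distance of brush_pot from where it was at the start of the episode above 0.02 m or angle between brush_pot's own z axis and vertical above 0.25 rad).
It also fails if it takes over 141 s, if anything falls off the work surface, if the arm or the gripper's body presses on something with over 40 N, if the wrist force passes 120 N, or if a joint passes its speed limit or range.

ROBOT

A 6-joint arm with a two-finger parallel gripper is mounted at the origin on the work surface. World frame = base frame: x ahead of the robot, y to its left, z up, the work surface at z = 0. Lengths are in mm, angles in rad, forces in N, time in s.
With the tool pointing down it reaches from about 375 to 925 mm from the base axis. Payload 5.7 kg.
Tool frame: the origin (TCP) lies at the very end of the fingers, on their centre line; the grasp point (between the pads) lies 19 mm behind it (robot.hold_point_z is the distance from the TCP to the grasp point, in mm); x points along the fingers, y is the direction in which the jaws open and shut, and the axes are right-handed (so a half turn about x gives the same grasp; the last joint's range is limited). The gripper opens to 85 mm and grips with 20 to 120 N. Pads are 22 mm wide; open, the fingers measure 114 mm over their backs; the gripper's body (76 mm by 85 mm) begins 54 mm behind the grasp point. The pads swing forward as they close: fully open they stand 13 mm farther back than shut.
Start: joints at [1.073, 0.359, 1.51, -0, 1.272, -0.115], TCP at [224.102, 556.544, 231.267] pointing down, gripper open.
Joint ranges: [-2.97, 2.97], [-1.01, 2.36], [0.21, 2.38], [-0.96, 4.11], [0.2, 2.71], [-2.98, 2.98]. Speed limits (rad/s): [2.39, 2.39, 3.14, 3.14, 3.14, 3.14].

INTERFACE

Orientations are given as a rotation vector (axis times angle).
In Python, from cell import readout, vision, robot, models gives the robot as it stands.
- The arm moves only by the shell command python3 -m creep 'ROWS'. ROWS is JSON, a list of rows, each an object with "translation": the shift along the tool's x, y, z in units of 25 mm (1.0 is 25 mm), a list of three; "dr": the turn, a rotation vector about the tool's x, y, z in units of 5 degrees (1.0 is 5 degrees), a list of three; "claw": the opening, from 0 (shut) to 1 (fully open). A call has exactly 8 rows; each row is the pose to reach, as a shift and turn from the pose commanded when the call began, along the tool's axes at that moment; what a row does not reach only later rows make up. A row lasts 1/10 s, in which the tool goes at most 50 mm and 8.59 degrees, less where a joint would pass 70% of its speed; a pose out of reach is approached as far as the arm can. A call with a gripper value outside its range is refused whole. The fingers move at their own pace and stop on an object; the grip force is fixed at half the most. Time passes only in rows, so rows that repeat a pose let the fingers close, or fill a call up. It gives the time, the measured TCP pose, the force and the opening at its end, in the units of the state.
- readout.get_state(): the state, without advancing time (a new reading comes with each control period).
- vision.snapshot(name): name is "side" or "top" or "wrist"; returns (picture, depth): 384x512x3 uint8, blue, green, red; 384x512 float32, mm along the optical axis (not along the pixel's ray), 0 where there is no reading.
- vision.camera_params(name): a dict with "K" (3x3 intrinsics, pixels), "cam_to_world" (4x4, takes a point from camera to world coordinates); the wrist camera has in their place "hand_eye" (4x4, takes a point from camera to tool coordinates, whose origin is the TCP and whose axes are the tool frame's). Camera axes: x right, y up, looking along -z (the intrinsics and any distortion apply to the point x, -y, -z); pixel columns grow to the right and rows downward; lengths in mm; the calibration is good to about 2 mm. A picture is of the moment at which its call begins: read the wrist's pose just before it. camera_params takes no time and is no camera call.
- robot.sign_off(): hands the job in, once; it reports no verdict.
Trained networks look in the newest picture that a camera, given by its name, has taken for a name from the list of things; names that differ only in an ending like _2 or _b are one class to them, and where a whole thing is asked for, a point or a joint stands for the part that bears it (a point fixed in the world has none). Each returns a list of dicts, best first, with "p" (0 to 1); they miss things now and then, are a little off and sometimes report something else, mostly with a low value. They report only what shows in the picture. A call takes as long as a camera call. They do not tell look-alikes from the thing itself.
- models.boxes_of(label, camera): "box" ([left, top, right, bottom] in pixels, round what is visible of it).
- models.spot_point(label, camera): "location" ([row, column] in pixels: a listed point, or the origin of a listed thing).
The state is a dict: "time_s": time; "joints": joint angles; "joint_vel": joint speeds; "tau": joint torques, N m; "eef_pos": TCP position; "ee_rot": TCP orientation; "ft_force": force on the tool from outside, world axes, zero at the start; "wrist_torque": the same for the moment, N m; "gripper_width": finger opening in mm.
Only numpy, scipy, OpenCV 4.12 (cv2) and the standard library are available. Lean on these libraries where they do the work, as an engineer would, in place of code of your own. Each camera call takes 0.05 s, during which the arm holds its last target.

## Working session

There is one attempt and no reset: what is moved stays moved. The work goes in short steps, Python scripts to look and compute and a shell command to move; the robot and the scene stay as the last step left them, time stands still between calls to the robot, and variables do not carry over. Pictures are saved under pics/ and viewed, and the job is handed in when it is done.

```bash
mkdir -p pics; ls
python3 - <<'E'
from cell import readout, vision, robot, models
import cv2, numpy as np
print(readout.get_state())
for n in ["top","side","wrist"]:
    p,d=vision.snapshot(n); cv2.imwrite(f"pics/{n}0.png",p)
    c=vision.camera_params(n); print(n,{k:np.round(v,3).tolist() for k,v in c.items()})
print(robot.hold_point_z)
E
```

```text
pics
{'time_s': 0.0, 'joints': array([ 1.07289571e+00,  3.59525781e-01,  1.51143149e+00,  1.51631393e-05,
        1.27250496e+00, -1.15099544e-01]), 'joint_vel': array([-0.00058549,  0.00063618,  0.00064812, -0.00043686, -0.00075663,
       -0.00049141]), 'tau': array([ 4.55696436e-04, -5.27624059e+01, -2.78628606e+01, -5.01564239e-05,
        1.33594344e-02,  4.38041283e-06]), 'eef_pos': array([223.78691156, 555.97079411, 230.44157884]), 'ee_rot': array([ 0.29894266,  1.55043144, -0.3017499 ]), 'ft_force': array([ 0.10042978,  0.63970064, -0.20501583]), 'wrist_torque': array([-0.00609764,  0.01993232,  0.06459798]), 'gripper_width': 85.47642018654312}
top {'K': [[486.412, 0.0, 258.306], [0.0, 486.412, 193.128], [0.0, 0.0, 1.0]], 'cam_to_world': [[0.004, 0.98, -0.199, 181.998], [-1.0, 0.007, 0.013, 26.459], [0.014, 0.199, 0.98, 1384.415], [0.0, 0.0, 0.0, 1.0]]}
side {'K': [[428.836, 0.0, 246.67], [0.0, 428.836, 190.574], [0.0, 0.0, 1.0]], 'cam_to_world': [[0.963, 0.155, -0.218, 136.422], [-0.267, 0.506, -0.82, -1183.59], [-0.017, 0.848, 0.529, 845.045], [0.0, 0.0, 0.0, 1.0]]}
wrist {'K': [[333.14, 0.0, 257.466], [0.0, 333.14, 197.46], [0.0, 0.0, 1.0]], 'hand_eye': [[-0.0, 0.327, -0.945, -143.312], [1.0, 0.0, -0.0, -0.719], [0.0, -0.945, -0.327, -84.983], [0.0, 0.0, 0.0, 1.0]]}
18.700000000000003
```

View pics/top0.png

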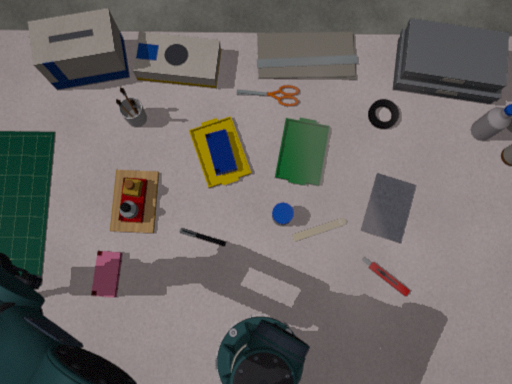

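View pics/side0.png

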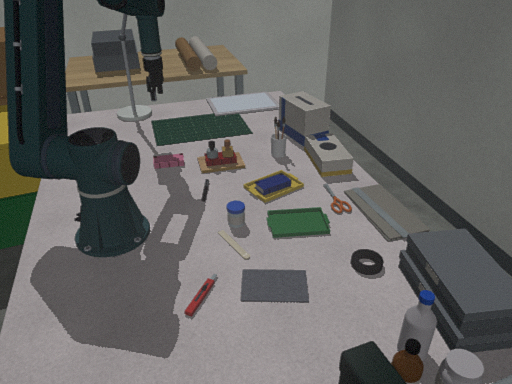

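View pics/wrist0.png

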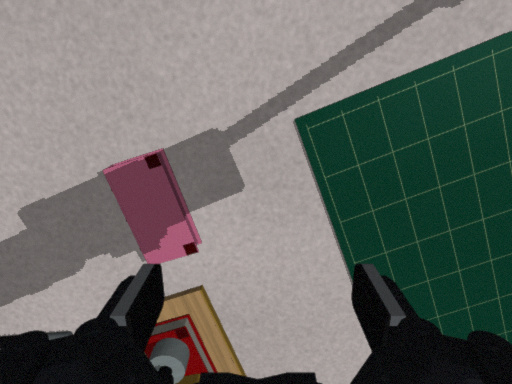

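```bash
cat > h.py <<'E'
from cell import readout, vision, robot, models
import cv2, numpy as np
from scipy.spatial.transform import Rotation as R
def T():
    s=readout.get_state(); M=np.eye(4); M[:3,:3]=R.from_rotvec(s['ee_rot']).as_matrix(); M[:3,3]=s['eef_pos']; return M
def shot(n,save=None):
    M=T(); p,d=vision.snapshot(n); c=vision.camera_params(n); K=c['K']
    C=c['cam_to_world'] if 'cam_to_world' in c else M@c['hand_eye']
    if save: cv2.imwrite(f"pics/{save}.png",p)
    return p,d,np.array(K),np.array(C)
def cloud(d,K,C):
    v,u=np.mgrid[:d.shape[0],:d.shape[1]]
    P=np.stack([(u-K[0,2])/K[0,0]*d,-(v-K[1,2])/K[1,1]*d,-d],-1)
    return P@C[:3,:3].T+C[:3,3]
def ray(u,v,z,K,C):
    r=C[:3,:3]@np.array([(u-K[0,2])/K[0,0],-(v-K[1,2])/K[1,1],-1]); o=C[:3,3]
    return o+r*(z-o[2])/r[2]
def proj(X,K,C):
    x=(np.asarray(X)-C[:3,3])@C[:3,:3]; return np.array([K[0,2]+K[0,0]*x[0]/-x[2],K[1,2]-K[1,1]*x[1]/-x[2]])
def delta(M0,target,Rt=None):
    """rows units: target TCP pos -> translation in 25mm along tool axes, dr in 5deg"""
    t=M0[:3,:3].T@(np.asarray(target)-M0[:3,3])/25
    dr=np.zeros(3) if Rt is None else R.from_matrix(M0[:3,:3].T@Rt).as_rotvec()/np.deg2rad(5)
    return t,dr
def down(yaw):
    """tool x down, tool y (jaw) at angle yaw in world xy"""
    x=np.array([0,0,-1.]); y=np.array([np.cos(yaw),np.sin(yaw),0]); return np.stack([x,y,np.cross(x,y)],1)
E
python3 - <<'E'
from h import *
p,d,K,C=shot('top'); P=cloud(d,K,C)
print(np.round(T(),3))
z0=np.median(P[230:260,330:360,2]);print('table z',z0)
L=['steel_weight_center','brass_weight_center','red_book_center','blue_book_center','press_board','felt_mat','green_tray','yellow_tray','paste_jar','brush_pot']
zs=[57,57,25,17,12,4,4,4,0,0]
zs=[12+26+32.5]*2+[25,17,0,0,0,0,0,0]
for l,z in zip(L,zs):
    try:
        s=models.spot_point(l,'top')[:3]; b=models.boxes_of(l,'top')[:2]
    except Exception as e: print(l,e); continue
    for q in s:
        r,c=q['location']; print(l,round(q['p'],2),np.round([c,r],1),np.round(ray(c,r,z,K,C),1))
    for q in b: print('   box',round(q['p'],2),np.round(q['box'],1))
crop=cv2.resize(p[90:300,80:430],None,fx=2.2,fy=2.2,interpolation=cv2.INTER_CUBIC);cv2.imwrite('pics/crop1.png',crop)
E
```

```text
[[-1.00000e-03  3.73000e-01  9.28000e-01  2.23881e+02]
 [-1.00000e-03  9.28000e-01 -3.73000e-01  5.56190e+02]
 [-1.00000e+00 -1.00000e-03 -0.00000e+00  2.30735e+02]
 [ 0.00000e+00  0.00000e+00  0.00000e+00  1.00000e+00]]
table z -0.6171182972722136
steel_weight_center 0.71 [127.7 208. ] [405.  365.3  70.5]
steel_weight_center 0.35 [298.8 149.6] [ 574.5 -104.4   70.5]
steel_weight_center 0.25 [221.5 152.2] [565.1 112.5  70.5]
   box 0.5 [117.8 200.1 138.4 219. ]
brass_weight_center 0.62 [133.7 186. ] [466.6 352.3  70.5]
   box 0.88 [125.2 178.  143.5 198.3]
   box 0.39 [117.4 200.3 139.5 220.2]
red_book_center 0.75 [133.2 198. ] [441.6 363.1  25. ]
red_book_center 0.64 [109.2 272.8] [231.9 417.3  25. ]
red_book_center 0.19 [281.8 212.9] [401.4 -58.4  25. ]
   box 0.91 [ 91.9 250.3 121.6 299.7]
   box 0.6 [117.9 179.1 148.5 222. ]
blue_book_center 0.78 [220.  152.7] [579.2 120.4  17. ]
blue_book_center 0.5 [135.1 196.7] [446.9 359.9  17. ]
   box 0.7 [204.8 130.4 238.3 176.1]
press_board 0.9 [135.5 201.7] [435.5 362.1   0. ]
   box 0.61 [116.6 200.  141.1 219.5]
   box 0.59 [110.3 170.6 157.7 233.2]
felt_mat 0.73 [222.2 151.4] [588.2 115.1   0. ]
felt_mat 0.57 [383.4 208.5] [ 420.2 -354.6    0. ]
   box 0.78 [359.9 174.  418.  244.8]
green_tray 0.74 [299.7 151. ] [ 591.2 -114.     0. ]
   box 0.87 [276.7 117.8 329.3 189.5]
yellow_tray 0.79 [218.1 151.5] [587.8 127.2   0. ]
yellow_tray 0.71 [383.  204.8] [ 431.  -353.9    0. ]
yellow_tray 0.56 [138.5 119.8] [684.1 366.6   0. ]
   box 0.56 [188.1 116.  248.8 189.5]
paste_jar 0.68 [282.1 217. ] [393.5 -60.8   0. ]
paste_jar 0.43 [123.3 209.3] [413.1 395.8   0. ]
   box 0.88 [272.5 201.5 296.8 225.2]
brush_pot 0.69 [299.6 151. ] [ 591.2 -113.8    0. ]
brush_pot 0.67 [136.3 119.3] [685.6 373.2   0. ]
   box 0.61 [114.9  90.8 147.4 128. ]
   box 0.53 [112.1 169.3 157.  231.5]
```

View pics/crop1.png

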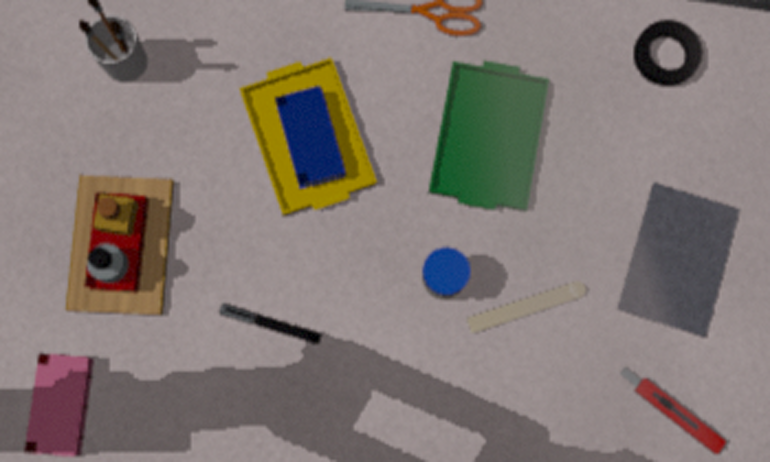

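```bash
cat > seg.py <<'E'
from h import *
def rect(mask,z,K,C,name,l=None):
    n,lab,st,ce=cv2.connectedComponentsWithStats(mask.astype(np.uint8)); i=1+np.argmax(st[1:,4]); m=lab==i
    v,u=np.nonzero(m)
    X=np.array([ray(a,b,z,K,C)[:2] for a,b in zip(u,v)])
    (c,s,a)=cv2.minAreaRect(X.astype(np.float32))
    if s[0]<s[1]: s=s[::-1]; a-=90
    a=(a+90)%180-90
    print(name,'ctr',np.round(c,1),'size',np.round(s,1),'ang',round(a,1),'n',len(u)); return c,a
if __name__=='__main__':
    p,d,K,C=shot('top'); P=cloud(d,K,C); hsv=cv2.cvtColor(p,cv2.COLOR_BGR2HSV); H,S,V=[hsv[...,i].astype(int) for i in range(3)]
    v,u=np.mgrid[:384,:512]
    box=lambda l,t,r,b:(u>=l)&(u<=r)&(v>=t)&(v<=b)
    rect(box(185,112,252,192)&(H>20)&(H<35)&(S>150),14,K,C,'yellow')
    rect(box(195,120,250,190)&(H>110)&(H<130)&(S>150),30,K,C,'blue')
    rect(box(270,112,335,192)&(H>50)&(H<80)&(S>90),14,K,C,'green')
    rect(box(355,168,420,250)&(S>20)&(V<125)&(H>90)&(H<125),4,K,C,'felt')
    rect(box(105,165,165,240)&(P[...,2]>6),12,K,C,'board')
    rect(box(105,165,165,240)&(P[...,2]>32)&(P[...,2]<44),38,K,C,'redtop')
    for nm,bb in(('all',(110,165,160,230)),):
        m=box(*bb)&(P[...,2]>92); n,lab,st,ce=cv2.connectedComponentsWithStats(m.astype(np.uint8))
        for i in range(1,n): print('knob',ce[i],st[i,4],np.round(np.median(P[lab==i],0),1), np.round(P[lab==i].max(0),1))
    for nm,bb in(('jar',(265,195,300,230)),):
        m=box(*bb)&(P[...,2]>60); print(nm,np.round(np.median(P[m],0),1))
    print('felt z',np.median(P[205:212,385:392,2]),'yel floor')
E
python3 seg.py
```

```text
yellow ctr [585.9 122.5] size [199.9 130.8] ang 19.8 n 1823
blue ctr [579.  117.6] size [122.9  59.8] ang 16.2 n 704
green ctr [ 586.1 -104.1] size [188.4 100.3] ang -10.6 n 1646
felt ctr [ 391.1 -385.3] size [107.7  65.1] ang 1.1 n 198
board ctr [436.2 362.3] size [181.4 126.4] ang -2.3 n 2650
redtop ctr [435.1 362.3] size [124.   65.9] ang -3.6 n 434
knob [128. 165.] 1 [ 182.    26.5 1384.4] [ 182.    26.5 1384.4]
knob [120. 168.] 1 [ 182.    26.5 1384.4] [ 182.    26.5 1384.4]
knob [147. 171.] 1 [ 182.    26.5 1384.4] [ 182.    26.5 1384.4]
knob [144. 178.] 1 [ 182.    26.5 1384.4] [ 182.    26.5 1384.4]
knob [128.55844156 184.32467532] 77 [464.6 357.9 102.2] [476.8 372.  107.4]
knob [140. 185.] 1 [ 182.    26.5 1384.4] [ 182.    26.5 1384.4]
knob [159. 189.] 1 [ 182.    26.5 1384.4] [ 182.    26.5 1384.4]
knob [125. 191.] 1 [ 182.    26.5 1384.4] [ 182.    26.5 1384.4]
knob [118. 201.] 1 [ 182.    26.5 1384.4] [ 182.    26.5 1384.4]
knob [139. 201.] 1 [ 182.    26.5 1384.4] [ 182.    26.5 1384.4]
knob [124.76623377 207.01298701] 77 [402.3 364.9 102.1] [413.3 378.4 107.6]
knob [146. 208.] 1 [ 182.    26.5 1384.4] [ 182.    26.5 1384.4]
knob [130. 218.] 1 [ 182.    26.5 1384.4] [ 182.    26.5 1384.4]
knob [150. 228.] 1 [ 182.    26.5 1384.4] [ 182.    26.5 1384.4]
jar [393.3 -56.4  69.4]
felt z 3.404599746101212 yel floor
```

Run:
```python
from h import *
t,dr=delta(T(),[434,362,232],down(np.deg2rad(85))); print(np.round(t,2),np.round(dr,2))
```

```text
[-0.03 -4.08 10.69] [-3.39  0.    0.  ]
```

```bash
python3 -m creep '[{"translation":[0,-0.4,1.1],"dr":[-0.4,0,0],"claw":1},{"translation":[0,-1.1,2.8],"dr":[-0.9,0,0],"claw":1},{"translation":[0,-1.8,4.6],"dr":[-1.5,0,0],"claw":1},{"translation":[0,-2.5,6.4],"dr":[-2.1,0,0],"claw":1},{"translation":[0,-3.2,8.2],"dr":[-2.7,0,0],"claw":1},{"translation":[0,-3.7,9.8],"dr":[-3.1,0,0],"claw":1},{"translation":[0,-4.0,10.5],"dr":[-3.3,0,0],"claw":1},{"translation":[0,-4.08,10.7],"dr":[-3.4,0,0],"claw":1}]'
python3 - <<'E'
from h import *
p,d,K,C=shot('wrist','w1'); M=T(); print(np.round(M,3)); print(readout.get_state()['ft_force'])
np.savez('w1.npz',p=p,d=d,K=K,C=C)
E
```

```text
time_s: 2.05
eef_pos: [435.9, 360.4, 231.3]
ee_rot: [0.069, 1.569, -0.07]
ft_force: [-0.7, 1.2, 0.8]
gripper_width: 85.4
[[ 0.00000e+00  8.80000e-02  9.96000e-01  4.35387e+02]
 [-0.00000e+00  9.96000e-01 -8.80000e-02  3.60880e+02]
 [-1.00000e+00 -0.00000e+00  0.00000e+00  2.31275e+02]
 [ 0.00000e+00  0.00000e+00  0.00000e+00  1.00000e+00]]
[-0.33296346 -1.03829346 -0.23281602]
```

View pics/w1.png

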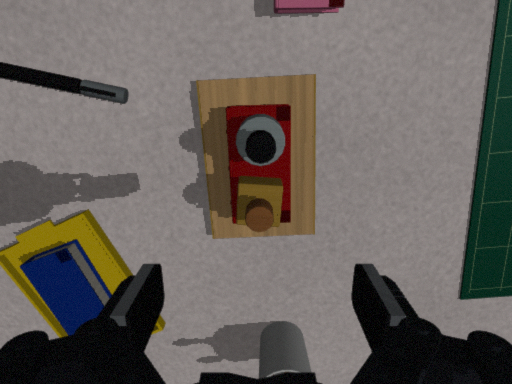

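```bash
cat > wseg.py <<'E'
from h import *
from seg import rect
def ana(f):
    D=np.load(f); p,d,K,C=D['p'],D['d'],D['K'],D['C']; P=cloud(d,K,C)
    hsv=cv2.cvtColor(p,cv2.COLOR_BGR2HSV); H,S,V=[hsv[...,i].astype(int) for i in range(3)]
    return p,d,K,C,P,H,S,V
if __name__=='__main__':
    p,d,K,C,P,H,S,V=ana('w1.npz'); v,u=np.mgrid[:384,:512]; box=lambda l,t,r,b:(u>=l)&(u<=r)&(v>=t)&(v<=b)
    print('table',np.median(P[280:300,180:240,2]),'board',np.median(P[90:98,270:300,2]),'book',np.median(P[110:113,265:285,2]))
    B=box(185,65,325,245); Z=P[...,2]
    rect(B&(Z>6),12,K,C,'board')
    rect(B&((H<8)|(H>172))&(S>150)&(Z>32),38,K,C,'red')
    m=B&(Z>95); n,lab,st,ce=cv2.connectedComponentsWithStats(m.astype(np.uint8))
    for i in range(1,n):
        if st[i,4]>50:
            q=P[lab==i]; print('knob',ce[i],st[i,4],np.round(np.median(q,0),1),'top z>100',np.round(np.mean(q[(q[:,2]>101)],0),1), np.round((q.min(0)+q.max(0))/2,1))
            t=(lab==i)&(Z>101); vv,uu=np.nonzero(t); X=np.array([ray(a,b,103,K,C)[:2] for a,b in zip(uu,vv)]).astype(np.float32); print(cv2.minEnclosingCircle(X))
    # book edges: fit mask Z in 35..42
E
python3 wseg.py
```

```text
table 0.769237815632323 board 12.652602090064278 book 38.86962715260631
board ctr [435.3 361.7] size [180.9 124.1] ang -2.4 n 17740
red ctr [434.6 361.6] size [123.4  64.2] ang -3.3 n 3069
knob [260.38169935 147.38823529] 765 [401.6 365.3 103.5] top z>100 [402.1 365.3 103.5] [402.5 365.1 100.5]
((402.22637939453125, 365.15380859375), 12.619348526000977)
knob [258.98042169 217.15060241] 664 [462.9 358.9 103.4] top z>100 [463.4 358.7 105.3] [414.1 358.6 234.9]
((464.3433532714844, 358.5477294921875), 12.749441146850586)
```

```bash
cat >> h.py <<'E'
import json,os
def nom(): 
    if not os.path.exists('nom.json'):
        return np.array([224.102,556.544,231.267]), np.deg2rad(68.07)
    a=json.load(open('nom.json')); return np.array(a[:3]),a[3]
def upd(t,rx):
    """log the final row of a call (pure yaw calls)"""
    p,y=nom(); p=p+down(y)@(np.array(t)*25); y=y-np.deg2rad(5*rx); json.dump([*p,y],open('nom.json','w'))
    print('nom',np.round(p,1),round(np.rad2deg(y),2),'meas',np.round(readout.get_state()['eef_pos'],1),'w',round(readout.get_state()['gripper_width'],1),'f',np.round(readout.get_state()['ft_force'],1),'t',readout.get_state()['time_s'])
def go(x,y,z,yaw=None):
    p,y0=nom(); t=down(y0).T@(np.array([x,y,z])-p)/25
    print('trans',np.round(t,2),'dr_x',0 if yaw is None else round((np.rad2deg(y0)-yaw)/5,2))
E
python3 - <<'E'
from h import *
upd([0,-4.08,10.7],-3.4)
go(402.2,365.2,120); go(402.2,365.2,73)
p,d,K,C=shot('top'); P=cloud(d,K,C); print(np.round(P[209,385:392],1))
crop=cv2.resize(p[165:255,350:430],None,fx=6,fy=6,interpolation=cv2.INTER_CUBIC);cv2.imwrite('pics/felt.png',crop)
E
```

```text
nom [434.2 362.  231.3] 85.07 meas [435.4 360.9 231.3] w 85.3 f [-0.3 -1.  -0.2] t 2.1
trans [ 4.45  0.02 -1.28] dr_x 0
trans [ 6.33  0.02 -1.28] dr_x 0
[[ 4.1830e+02 -3.5850e+02  2.4000e+00]
 [ 4.1810e+02 -3.6100e+02  3.7000e+00]
 [ 4.1840e+02 -3.6440e+02  1.9000e+00]
 [ 4.1860e+02 -3.6760e+02  1.0000e+00]
 [ 1.8200e+02  2.6500e+01  1.3844e+03]
 [ 4.1790e+02 -3.7220e+02  5.2000e+00]
 [ 4.1800e+02 -3.7510e+02  5.1000e+00]]
```

View pics/felt.png

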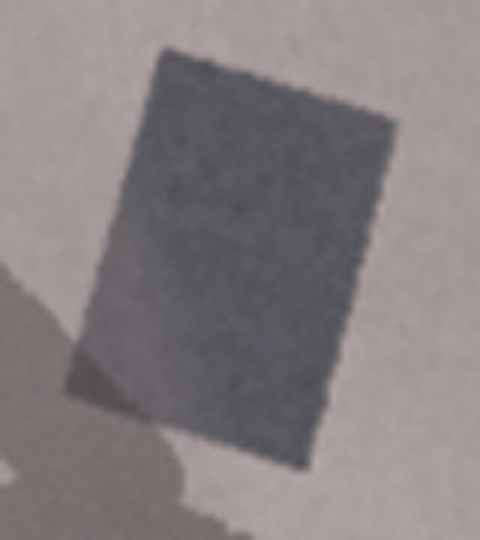

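```bash
python3 -m creep '[{"translation":[0.5,0,-0.2],"dr":[0,0,0],"claw":1},{"translation":[1.4,0,-0.6],"dr":[0,0,0],"claw":1},{"translation":[2.5,0,-1.0],"dr":[0,0,0],"claw":1},{"translation":[3.6,0,-1.28],"dr":[0,0,0],"claw":1},{"translation":[4.3,0,-1.28],"dr":[0,0,0],"claw":1},{"translation":[4.45,0.02,-1.28],"dr":[0,0,0],"claw":1},{"translation":[4.45,0.02,-1.28],"dr":[0,0,0],"claw":1},{"translation":[4.45,0.02,-1.28],"dr":[0,0,0],"claw":1}]'
python3 - <<'E'
from h import *
upd([4.45,0.02,-1.28],0)
p,d,K,C=shot('wrist','w2'); upd([0,0,0],0);go(402.2,365.2,73)
c=vision.camera_params('top');K=np.array(c['K']);C=np.array(c['cam_to_world'])
q=np.array([ray(350+a/6-.4,165+b/6-.4,4,K,C)[:2] for a,b in((165,47),(398,122),(308,470),(67,390))]); print(np.round(q,1),q.mean(0)); 
for i in range(4): e=q[(i+1)%4]-q[i]; print(np.linalg.norm(e),np.rad2deg(np.arctan2(e[1],e[0])))
E
```

```text
time_s: 2.95
eef_pos: [402.7, 366.3, 121.0]
ee_rot: [0.068, 1.568, -0.066]
ft_force: [-0.6, 0.5, -0.0]
gripper_width: 85.5
nom [402.3 365.3 120. ] 85.07 meas [402.7 366.3 121. ] w 85.5 f [-0.6  0.5 -0. ] t 2.95
nom [402.3 365.3 120. ] 85.07 meas [402.9 366.2 121.2] w 85.5 f [-0.4 -0.2  0.5] t 3.0
trans [ 1.88 -0.   -0.  ] dr_x 0
[[ 526.6 -340. ]
 [ 489.9 -452.1]
 [ 320.3 -398.9]
 [ 357.8 -285.5]] [ 423.65328339 -369.13878103]
117.97696595209298 -108.1442622105039
177.7270573398726 162.56800023889025
119.38425997099986 71.67339955283946
177.33521301772407 -17.8849350587206
```

View pics/w2.png

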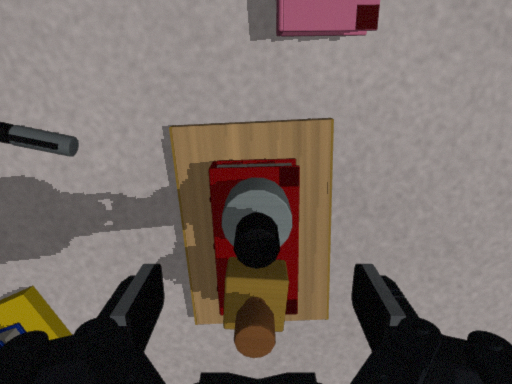

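```bash
python3 -m creep '[{"translation":[0.3,0,0],"dr":[0,0,0],"claw":1},{"translation":[0.9,0,0],"dr":[0,0,0],"claw":1},{"translation":[1.5,0,0],"dr":[0,0,0],"claw":1},{"translation":[1.8,0,0],"dr":[0,0,0],"claw":1},{"translation":[1.88,0,0],"dr":[0,0,0],"claw":1},{"translation":[1.88,0,0],"dr":[0,0,0],"claw":0.5},{"translation":[1.88,0,0],"dr":[0,0,0],"claw":0.2},{"translation":[1.88,0,0],"dr":[0,0,0],"claw":0}]'
python3 - <<'E'
from h import *
upd([1.88,0,0],0)
E
python3 -m creep '[{"translation":[0,0,0],"dr":[0,0,0],"claw":0},{"translation":[0,0,0],"dr":[0,0,0],"claw":0},{"translation":[0,0,0],"dr":[0,0,0],"claw":0},{"translation":[0,0,0],"dr":[0,0,0],"claw":0},{"translation":[0,0,0],"dr":[0,0,0],"claw":0},{"translation":[0,0,0],"dr":[0,0,0],"claw":0},{"translation":[-0.1,0,0],"dr":[0,0,0],"claw":0},{"translation":[-0.2,0,0],"dr":[0,0,0],"claw":0}]'
python3 - <<'E'
from h import *
upd([-0.2,0,0],0)
p,d,K,C=shot('wrist','w3')
E
```

```text
time_s: 3.8
eef_pos: [402.8, 365.6, 73.7]
ee_rot: [0.068, 1.569, -0.067]
ft_force: [-0.2, -0.2, -0.2]
gripper_width: 43.9
nom [402.3 365.3  73. ] 85.07 meas [402.8 365.6  73.7] w 43.9 f [-0.2 -0.2 -0.2] t 3.8
time_s: 4.6
eef_pos: [401.5, 364.7, 77.5]
ee_rot: [0.067, 1.571, -0.069]
ft_force: [-0.8, -0.3, -4.6]
gripper_width: 24.2
nom [402.3 365.3  78. ] 85.07 meas [401.5 364.7  77.5] w 24.2 f [-0.8 -0.3 -4.6] t 4.6
```

View pics/w3.png

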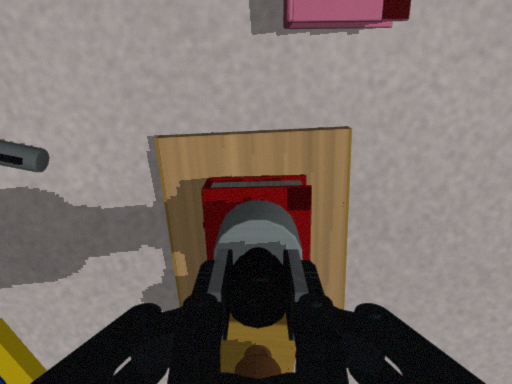

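Run:
```python
from h import *
go(402.3,365.3,180);go(470,40,180,72.3)
```

```text
trans [-4.08  0.   -0.  ] dr_x 0
trans [ -4.08 -12.73   3.82] dr_x 2.55
```

```bash
python3 -m creep '[{"translation":[-0.6,0,0],"dr":[0,0,0],"claw":0},{"translation":[-1.6,0,0],"dr":[0,0,0],"claw":0},{"translation":[-2.8,-0.3,0.1],"dr":[0,0,0],"claw":0},{"translation":[-3.8,-1.2,0.4],"dr":[0.2,0,0],"claw":0},{"translation":[-4.08,-2.6,0.9],"dr":[0.5,0,0],"claw":0},{"translation":[-4.08,-4.3,1.4],"dr":[0.9,0,0],"claw":0},{"translation":[-4.08,-6.1,1.9],"dr":[1.3,0,0],"claw":0},{"translation":[-4.08,-8,2.4],"dr":[1.7,0,0],"claw":0}]'
python3 - <<'E'
from h import *
upd([-4.08,-8,2.4],1.7); go(470,40,180,72.3); go(420,-300,150,72.3); go(391.3,-358.8,130,72.3)
E
```

```text
time_s: 5.45
eef_pos: [444.5, 159.3, 179.9]
ee_rot: [0.184, 1.563, -0.185]
ft_force: [1.3, 0.5, -4.7]
gripper_width: 24.4
nom [444.9 160.9 180. ] 76.57 meas [444.5 159.3 179.9] w 24.4 f [ 1.3  0.5 -4.7] t 5.45
trans [ 0.   -4.47  2.1 ] dr_x 0.85
trans [  1.2  -18.16   3.31] dr_x 0.85
trans [  2.   -20.72   2.74] dr_x 0.85
```

```bash
python3 -m creep '[{"translation":[0,-1.6,0.6],"dr":[0.1,0,0],"claw":0},{"translation":[0,-3.4,1.2],"dr":[0.3,0,0],"claw":0},{"translation":[0,-5.3,1.8],"dr":[0.5,0,0],"claw":0},{"translation":[0,-7.2,2.3],"dr":[0.7,0,0],"claw":0},{"translation":[0,-9.1,2.6],"dr":[0.85,0,0],"claw":0},{"translation":[0,-11,2.8],"dr":[0.85,0,0],"claw":0},{"translation":[0,-12.9,2.9],"dr":[0.85,0,0],"claw":0},{"translation":[0,-14.8,2.9],"dr":[0.85,0,0],"claw":0}]'
python3 - <<'E'
from h import *
upd([0,-14.8,2.9],0.85); go(391.3,-358.8,140,72.3); go(391.3,-358.8,60)
E
```

```text
time_s: 6.25
eef_pos: [428.6, -217.7, 179.8]
ee_rot: [0.243, 1.558, -0.242]
ft_force: [0.7, -0.6, -5.2]
gripper_width: 24.7
nom [ 429.5 -215.9  180. ] 72.32 meas [ 428.6 -217.7  179.8] w 24.7 f [ 0.7 -0.6 -5.2] t 6.25
trans [ 1.6  -5.91  0.28] dr_x 0.0
trans [ 4.8  -5.91  0.28] dr_x 0
```

```bash
python3 -m creep '[{"translation":[0,-1.7,0.05],"dr":[0,0,0],"claw":0},{"translation":[0,-3.3,0.1],"dr":[0,0,0],"claw":0},{"translation":[0.2,-4.6,0.2],"dr":[0,0,0],"claw":0},{"translation":[0.6,-5.5,0.28],"dr":[0,0,0],"claw":0},{"translation":[1.1,-5.85,0.28],"dr":[0,0,0],"claw":0},{"translation":[1.5,-5.91,0.28],"dr":[0,0,0],"claw":0},{"translation":[1.6,-5.91,0.28],"dr":[0,0,0],"claw":0},{"translation":[1.6,-5.91,0.28],"dr":[0,0,0],"claw":0}]'
python3 - <<'E'
from h import *
upd([1.6,-5.91,0.28],0); p,d,K,C=shot('wrist','w4'); np.savez('w4.npz',p=p,d=d,K=K,C=C); upd([0,0,0],0)
E
```

```text
time_s: 7.05
eef_pos: [390.8, -356.9, 139.2]
ee_rot: [0.243, 1.559, -0.24]
ft_force: [0.0, 0.6, -4.4]
gripper_width: 24.2
nom [ 391.3 -358.8  140. ] 72.32 meas [ 390.8 -356.9  139.2] w 24.2 f [ 0.   0.6 -4.4] t 7.05
nom [ 391.3 -358.8  140. ] 72.32 meas [ 391.3 -357.3  139.8] w 23.8 f [-0.4  0.8 -4.2] t 7.1
```

View pics/w4.png

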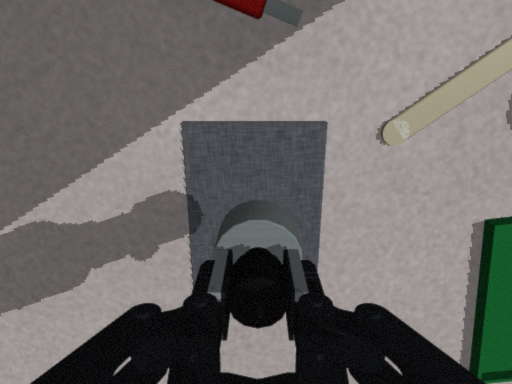

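Run:
```python
from h import *
D=np.load('w4.npz');K,C=D['K'],D['C']
a=ray(182,122,4,K,C);b=ray(327,122,4,K,C);m=(a+b)/2;print(a,b,np.linalg.norm(a-b),np.rad2deg(np.arctan2(*(a-b)[1::-1])))
u=np.array([.953,-.304]);print('centre',m[:2]+90*u); go(391.3,-358.8,44);go(391.3,-358.8,39.5)
```

```text
[ 320.07814537 -399.7284319     4.        ] [ 356.16723827 -286.32990586    4.        ] 119.00272406697528 -107.65367704430913
centre [ 423.89269182 -370.38916888]
trans [ 3.84 -0.    0.  ] dr_x 0
trans [ 4.02 -0.    0.  ] dr_x 0
```

```bash
python3 -m creep '[{"translation":[0.5,0,0],"dr":[0,0,0],"claw":0},{"translation":[1.4,0,0],"dr":[0,0,0],"claw":0},{"translation":[2.4,0,0],"dr":[0,0,0],"claw":0},{"translation":[3.2,0,0],"dr":[0,0,0],"claw":0},{"translation":[3.6,0,0],"dr":[0,0,0],"claw":0},{"translation":[3.8,0,0],"dr":[0,0,0],"claw":0},{"translation":[3.9,0,0],"dr":[0,0,0],"claw":0},{"translation":[4.0,0,0],"dr":[0,0,0],"claw":0}]'
python3 - <<'E'
from h import *
upd([4,0,0],0)
E
```

```text
time_s: 7.9
eef_pos: [391.8, -359.4, 40.7]
ee_rot: [0.241, 1.556, -0.243]
ft_force: [0.1, 0.1, -4.4]
gripper_width: 24.3
nom [ 391.3 -358.8   40. ] 72.32 meas [ 391.8 -359.4   40.7] w 24.3 f [ 0.1  0.1 -4.4] t 7.9
```

Still hanging about 1 mm up; lower gently and release.

```bash
python3 -m creep '[{"translation":[0.02,0,0],"dr":[0,0,0],"claw":0},{"translation":[0.04,0,0],"dr":[0,0,0],"claw":0},{"translation":[0.06,0,0],"dr":[0,0,0],"claw":0},{"translation":[0.06,0,0],"dr":[0,0,0],"claw":0},{"translation":[0.06,0,0],"dr":[0,0,0],"claw":0.35},{"translation":[0.06,0,0],"dr":[0,0,0],"claw":0.5},{"translation":[0.06,0,0],"dr":[0,0,0],"claw":0.7},{"translation":[0.06,0,0],"dr":[0,0,0],"claw":0.7}]'
python3 - <<'E'
from h import *
upd([0.06,0,0],0);go(391.3,-358.8,200)
E
```

```text
time_s: 8.7
eef_pos: [391.3, -359.0, 38.6]
ee_rot: [0.242, 1.557, -0.242]
ft_force: [-0.1, 0.6, -0.6]
gripper_width: 59.8
nom [ 391.3 -358.8   38.5] 72.32 meas [ 391.3 -359.    38.6] w 59.8 f [-0.1  0.6 -0.6] t 8.7
trans [-6.46 -0.    0.  ] dr_x 0
```

```bash
python3 -m creep '[{"translation":[-0.5,0,0],"dr":[0,0,0],"claw":1},{"translation":[-1.5,0,0],"dr":[0,0,0],"claw":1},{"translation":[-3,0,0],"dr":[0,0,0],"claw":1},{"translation":[-4.5,0.3,0],"dr":[0,0,0],"claw":1},{"translation":[-5.5,1.5,0],"dr":[0,0,0],"claw":1},{"translation":[-5.5,3,0],"dr":[0,0,0],"claw":1},{"translation":[-5.5,4.5,0],"dr":[0,0,0],"claw":1},{"translation":[-5.5,5,0],"dr":[0,0,0],"claw":1}]'
python3 - <<'E'
from h import *
upd([-5.5,5,0],0); p,d,K,C=shot('top','t2'); cv2.imwrite('pics/t2c.png',cv2.resize(p[150:260,340:440],None,fx=5,fy=5))
go(464.3,358.5,140,85); go(464.3,358.5,73)
E
```

```text
time_s: 9.5
eef_pos: [429.3, -236.8, 177.1]
ee_rot: [0.241, 1.557, -0.24]
ft_force: [-0.0, -0.2, -0.1]
gripper_width: 85.2
nom [ 429.2 -239.7  176. ] 72.32 meas [ 429.3 -236.8  177.1] w 85.2 f [-0.  -0.2 -0.1] t 9.5
trans [ 1.44 23.22 -5.93] dr_x -2.54
trans [ 4.12 23.22 -5.93] dr_x 0
```

View pics/t2c.png

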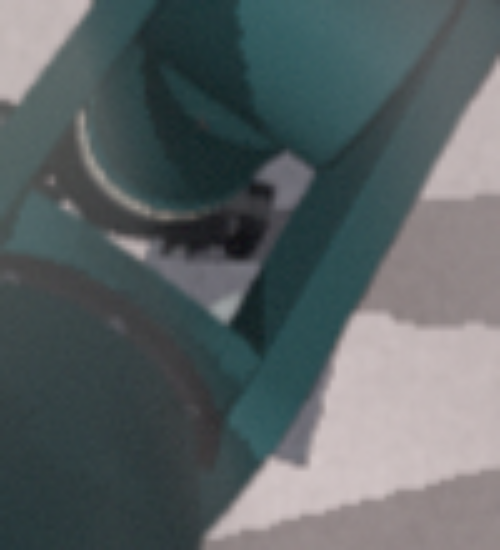

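```bash
python3 -m creep '[{"translation":[0,1.5,-0.1],"dr":[-0.2,0,0],"claw":1},{"translation":[0,3.2,-0.4],"dr":[-0.5,0,0],"claw":1},{"translation":[0,5,-0.8],"dr":[-0.8,0,0],"claw":1},{"translation":[0,6.8,-1.2],"dr":[-1.1,0,0],"claw":1},{"translation":[0,8.6,-1.7],"dr":[-1.5,0,0],"claw":1},{"translation":[0,10.4,-2.2],"dr":[-1.9,0,0],"claw":1},{"translation":[0,12.2,-2.7],"dr":[-2.3,0,0],"claw":1},{"translation":[0,14,-3.2],"dr":[-2.54,0,0],"claw":1}]'
python3 - <<'E'
from h import *
upd([0,14,-3.2],-2.54); p,d,K,C=shot('top','t3');  cv2.imwrite('pics/t3c.png',cv2.resize(p[150:260,340:440],None,fx=5,fy=5))
go(464.3,358.5,140,85); go(464.3,358.5,73)
E
```

```text
time_s: 10.35
eef_pos: [460.0, 119.0, 176.5]
ee_rot: [0.067, 1.569, -0.068]
ft_force: [0.9, -0.3, -0.1]
gripper_width: 85.3
nom [459.3 118.1 176. ] 85.02 meas [460.  119.  176.5] w 85.3 f [ 0.9 -0.3 -0.1] t 10.35
trans [ 1.44  9.6  -0.64] dr_x 0.0
trans [ 4.12  9.6  -0.64] dr_x 0
```

View pics/t3c.png

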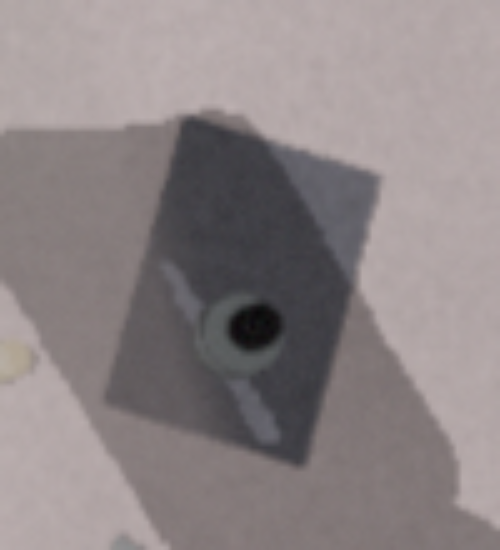

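```bash
python3 -m creep '[{"translation":[0,1.6,-0.1],"dr":[0,0,0],"claw":1},{"translation":[0,3.4,-0.2],"dr":[0,0,0],"claw":1},{"translation":[0,5.3,-0.3],"dr":[0,0,0],"claw":1},{"translation":[0,7.2,-0.45],"dr":[0,0,0],"claw":1},{"translation":[0.3,8.8,-0.6],"dr":[0,0,0],"claw":1},{"translation":[0.8,9.5,-0.64],"dr":[0,0,0],"claw":1},{"translation":[1.4,9.6,-0.64],"dr":[0,0,0],"claw":1},{"translation":[1.9,9.6,-0.64],"dr":[0,0,0],"claw":1}]'
python3 - <<'E'
from h import *
upd([1.9,9.6,-0.64],0); p,d,K,C=shot('wrist','w5'); np.savez('w5.npz',p=p,d=d,K=K,C=C)
go(464.3,358.5,73)
E
```

```text
time_s: 11.2
eef_pos: [464.6, 357.9, 127.3]
ee_rot: [0.067, 1.57, -0.069]
ft_force: [-0.0, -0.5, 0.1]
gripper_width: 85.4
nom [464.2 358.6 128.5] 85.02 meas [464.6 357.9 127.3] w 85.4 f [-0.  -0.5  0.1] t 11.2
trans [ 2.22 -0.    0.  ] dr_x 0
```

View pics/w5.png

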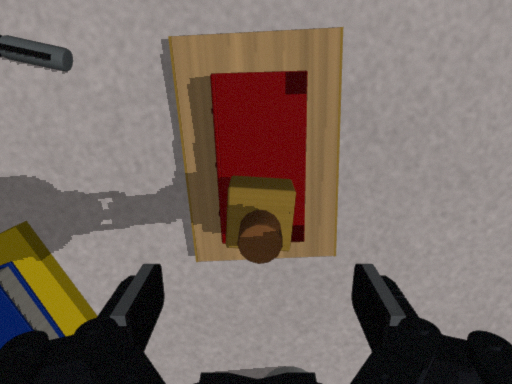

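```bash
python3 -m creep '[{"translation":[0.3,0,0],"dr":[0,0,0],"claw":1},{"translation":[0.9,0,0],"dr":[0,0,0],"claw":1},{"translation":[1.6,0,0],"dr":[0,0,0],"claw":1},{"translation":[2.0,0,0],"dr":[0,0,0],"claw":1},{"translation":[2.2,0,0],"dr":[0,0,0],"claw":1},{"translation":[2.22,0,0],"dr":[0,0,0],"claw":0.7},{"translation":[2.22,0,0],"dr":[0,0,0],"claw":0.3},{"translation":[2.22,0,0],"dr":[0,0,0],"claw":0}]'
python3 - <<'E'
from h import *
upd([2.22,0,0],0)
E
python3 -m creep '[{"translation":[0,0,0],"dr":[0,0,0],"claw":0},{"translation":[0,0,0],"dr":[0,0,0],"claw":0},{"translation":[0,0,0],"dr":[0,0,0],"claw":0},{"translation":[0,0,0],"dr":[0,0,0],"claw":0},{"translation":[0,0,0],"dr":[0,0,0],"claw":0},{"translation":[0,0,0],"dr":[0,0,0],"claw":0},{"translation":[-0.1,0,0],"dr":[0,0,0],"claw":0},{"translation":[-0.2,0,0],"dr":[0,0,0],"claw":0}]'
python3 - <<'E'
from h import *
upd([-0.2,0,0],0)
go(470,40,180,72.3)
E
```

```text
time_s: 12.05
eef_pos: [464.7, 358.8, 73.8]
ee_rot: [0.069, 1.569, -0.068]
ft_force: [-0.6, -0.2, -0.3]
gripper_width: 44.0
nom [464.2 358.6  73. ] 85.02 meas [464.7 358.8  73.8] w 44.0 f [-0.6 -0.2 -0.3] t 12.05
time_s: 12.85
eef_pos: [463.3, 358.0, 77.4]
ee_rot: [0.067, 1.572, -0.069]
ft_force: [-0.7, -1.0, -5.4]
gripper_width: 24.2
nom [464.2 358.6  78. ] 85.02 meas [463.3 358.   77.4] w 24.2 f [-0.7 -1.  -5.4] t 12.85
trans [ -4.08 -12.67   1.34] dr_x 2.54
```

```bash
python3 -m creep '[{"translation":[-0.6,0,0],"dr":[0,0,0],"claw":0},{"translation":[-1.6,0,0],"dr":[0,0,0],"claw":0},{"translation":[-2.8,-0.3,0.1],"dr":[0,0,0],"claw":0},{"translation":[-3.8,-1.2,0.2],"dr":[0.2,0,0],"claw":0},{"translation":[-4.08,-2.6,0.3],"dr":[0.5,0,0],"claw":0},{"translation":[-4.08,-4.3,0.5],"dr":[0.9,0,0],"claw":0},{"translation":[-4.08,-6.1,0.7],"dr":[1.3,0,0],"claw":0},{"translation":[-4.08,-8,0.9],"dr":[1.7,0,0],"claw":0}]'
python3 - <<'E'
from h import *
upd([-4.08,-8,0.9],1.7); go(456.1,-379.8,180,72.3)
E
```

```text
time_s: 13.65
eef_pos: [468.4, 155.9, 179.7]
ee_rot: [0.185, 1.564, -0.185]
ft_force: [0.2, -0.4, -4.8]
gripper_width: 24.0
nom [469.3 157.4 180. ] 76.52 meas [468.4 155.9 179.7] w 24.0 f [ 0.2 -0.4 -4.8] t 13.65
trans [  0.   -21.02   4.5 ] dr_x 0.84
```

```bash
python3 -m creep '[{"translation":[0,-1.6,0.5],"dr":[0.1,0,0],"claw":0},{"translation":[0,-3.4,1.1],"dr":[0.3,0,0],"claw":0},{"translation":[0,-5.3,1.7],"dr":[0.5,0,0],"claw":0},{"translation":[0,-7.2,2.3],"dr":[0.7,0,0],"claw":0},{"translation":[0,-9.1,2.8],"dr":[0.84,0,0],"claw":0},{"translation":[0,-11,3.3],"dr":[0.84,0,0],"claw":0},{"translation":[0,-12.9,3.7],"dr":[0.84,0,0],"claw":0},{"translation":[0,-14.8,4.0],"dr":[0.84,0,0],"claw":0}]'
python3 - <<'E'
from h import *
upd([0,-14.8,4.0],0.84); go(456.1,-379.8,140,72.3)
E
```

```text
time_s: 14.45
eef_pos: [479.5, -227.6, 179.7]
ee_rot: [0.243, 1.558, -0.242]
ft_force: [1.1, 0.6, -4.9]
gripper_width: 24.6
nom [ 480.3 -225.7  180. ] 72.32 meas [ 479.5 -227.6  179.7] w 24.6 f [ 1.1  0.6 -4.9] t 14.45
trans [ 1.6  -6.16  0.95] dr_x 0.0
```

```bash
python3 -m creep '[{"translation":[0,-1.7,0.2],"dr":[0,0,0],"claw":0},{"translation":[0,-3.3,0.4],"dr":[0,0,0],"claw":0},{"translation":[0.2,-4.7,0.7],"dr":[0,0,0],"claw":0},{"translation":[0.6,-5.6,0.9],"dr":[0,0,0],"claw":0},{"translation":[1.1,-6.05,0.95],"dr":[0,0,0],"claw":0},{"translation":[1.5,-6.16,0.95],"dr":[0,0,0],"claw":0},{"translation":[1.6,-6.16,0.95],"dr":[0,0,0],"claw":0},{"translation":[1.6,-6.16,0.95],"dr":[0,0,0],"claw":0}]'
python3 - <<'E'
from h import *
upd([1.6,-6.16,0.95],0); p,d,K,C=shot('wrist','w6'); np.savez('w6.npz',p=p,d=d,K=K,C=C)
E
```

```text
time_s: 15.25
eef_pos: [455.6, -377.5, 139.1]
ee_rot: [0.243, 1.56, -0.24]
ft_force: [-0.5, -0.8, -4.7]
gripper_width: 24.7
nom [ 456.1 -379.7  140. ] 72.32 meas [ 455.6 -377.5  139.1] w 24.7 f [-0.5 -0.8 -4.7] t 15.25
```

View pics/w6.png

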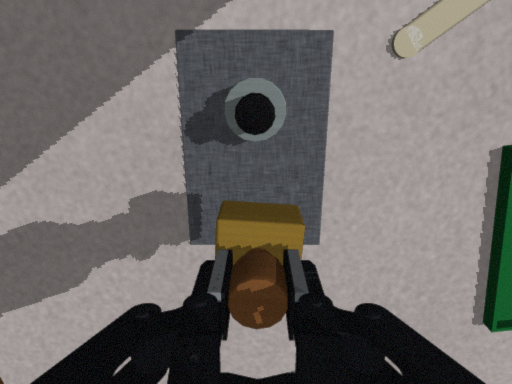

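```bash
python3 -m creep '[{"translation":[0.5,0,0],"dr":[0,0,0],"claw":0},{"translation":[1.4,0,0],"dr":[0,0,0],"claw":0},{"translation":[2.4,0,0],"dr":[0,0,0],"claw":0},{"translation":[3.2,0,0],"dr":[0,0,0],"claw":0},{"translation":[3.6,0,0],"dr":[0,0,0],"claw":0},{"translation":[3.8,0,0],"dr":[0,0,0],"claw":0},{"translation":[3.9,0,0],"dr":[0,0,0],"claw":0},{"translation":[4.0,0,0],"dr":[0,0,0],"claw":0}]'
python3 -m creep '[{"translation":[0.02,0,0],"dr":[0,0,0],"claw":0},{"translation":[0.04,0,0],"dr":[0,0,0],"claw":0},{"translation":[0.06,0,0],"dr":[0,0,0],"claw":0},{"translation":[0.06,0,0],"dr":[0,0,0],"claw":0},{"translation":[0.06,0,0],"dr":[0,0,0],"claw":0},{"translation":[0.06,0,0],"dr":[0,0,0],"claw":0},{"translation":[0.06,0,0],"dr":[0,0,0],"claw":0},{"translation":[0.06,0,0],"dr":[0,0,0],"claw":0}]'
python3 - <<'E'
from h import *
upd([4.06,0,0],0)
E
```

```text
time_s: 16.1
eef_pos: [456.8, -380.3, 40.8]
ee_rot: [0.241, 1.556, -0.243]
ft_force: [-1.2, -0.8, -4.3]
gripper_width: 24.0
time_s: 16.9
eef_pos: [456.5, -380.1, 39.8]
ee_rot: [0.241, 1.556, -0.243]
ft_force: [-1.5, 2.5, 6.1]
gripper_width: 24.0
nom [ 456.1 -379.7   38.5] 72.32 meas [ 456.5 -380.1   39.8] w 24.0 f [-1.5  2.5  6.1] t 16.9
```

Resting on the mat (force turned to +6 N); release and lift.

```bash
python3 -m creep '[{"translation":[0,0,0],"dr":[0,0,0],"claw":0.35},{"translation":[0,0,0],"dr":[0,0,0],"claw":0.5},{"translation":[0,0,0],"dr":[0,0,0],"claw":0.7},{"translation":[0,0,0],"dr":[0,0,0],"claw":0.8},{"translation":[-0.5,0,0],"dr":[0,0,0],"claw":1},{"translation":[-1.5,0,0],"dr":[0,0,0],"claw":1},{"translation":[-3.3,0,0],"dr":[0,0,0],"claw":1},{"translation":[-5,0.3,0],"dr":[0,0,0],"claw":1}]'
python3 - <<'E'
from h import *
upd([-5,0.3,0],0); p,d,K,C=shot('wrist','w7'); go(434.6,361.7,180,86.7)
E
```

```text
time_s: 17.7
eef_pos: [458.0, -373.0, 165.5]
ee_rot: [0.243, 1.558, -0.243]
ft_force: [1.1, -0.7, 0.1]
gripper_width: 85.5
nom [ 458.4 -372.5  163.5] 72.32 meas [ 458.  -373.   165.5] w 85.5 f [ 1.1 -0.7  0.1] t 17.7
trans [-0.66 27.69 -9.83] dr_x -2.88
```

View pics/w7.png

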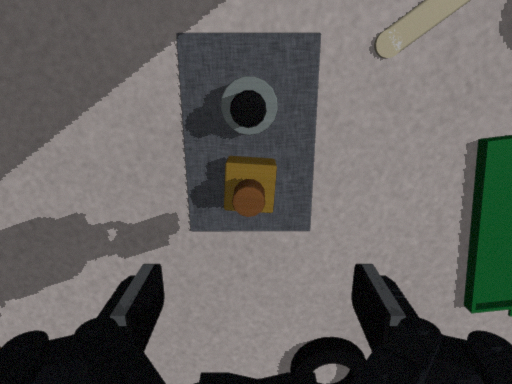

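```bash
python3 - <<'E'
from h import *
go(560,-105,260,80)
E
python3 -m creep '[{"translation":[-0.7,0.5,0],"dr":[0,0,0],"claw":1},{"translation":[-1.7,1.6,0],"dr":[-0.2,0,0],"claw":1},{"translation":[-2.7,3.2,0],"dr":[-0.5,0,0],"claw":1},{"translation":[-3.3,5,0.1],"dr":[-0.8,0,0],"claw":1},{"translation":[-3.8,6.8,0.2],"dr":[-1.1,0,0],"claw":1},{"translation":[-3.86,8.6,0.4],"dr":[-1.4,0,0],"claw":1},{"translation":[-3.86,10.2,0.6],"dr":[-1.54,0,0],"claw":1},{"translation":[-3.86,11.2,0.7],"dr":[-1.54,0,0],"claw":1}]'
python3 - <<'E'
from h import *
upd([-3.86,11.2,0.7],-1.54); p,d,K,C=shot('wrist','w8'); np.savez('w8.npz',p=p,d=d,K=K,C=C); upd([0,0,0],0)
E
```

```text
trans [-3.86 11.43  0.62] dr_x -1.54
time_s: 18.55
eef_pos: [561.0, -108.3, 261.1]
ee_rot: [0.135, 1.565, -0.135]
ft_force: [0.9, -0.3, -0.3]
gripper_width: 85.5
nom [ 560.1 -111.1  260. ] 80.02 meas [ 561.  -108.3  261.1] w 85.5 f [ 0.9 -0.3 -0.3] t 18.55
nom [ 560.1 -111.1  260. ] 80.02 meas [ 561.9 -105.7  261. ] w 85.5 f [ 0.9  3.1 -0.4] t 18.6
```

View pics/w8.png

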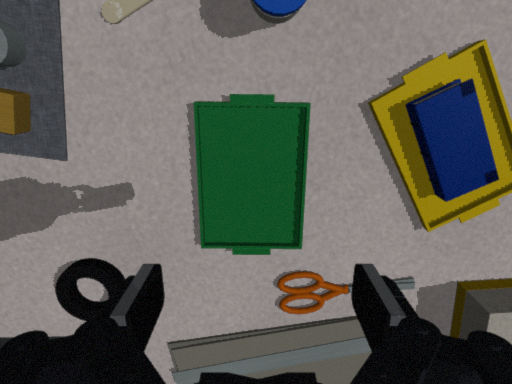

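Run:
```python
from h import *
for i in range(6):
    p,d,K,C=shot('wrist'); print(np.round(readout.get_state()['eef_pos'],1))
np.savez('w8.npz',p=p,d=d,K=K,C=C); cv2.imwrite('pics/w8b.png',p)
from wseg import ana
from seg import rect
p,d,K,C,P,H,S,V=ana('w8.npz'); v,u=np.mgrid[:384,:512]; box=lambda l,t,r,b:(u>=l)&(u<=r)&(v>=t)&(v<=b)
g=(H>50)&(H<85)&(S>100)&box(180,80,330,270)
def rectopen(m,z,n):
    m=cv2.morphologyEx(m.astype(np.uint8),cv2.MORPH_CLOSE,np.ones((5,5)))
    m=cv2.morphologyEx(m,cv2.MORPH_OPEN,np.ones((55,55)) if n=='green' else np.ones((3,3))); return rect(m>0,z,K,C,n)
rectopen(g,14,'green')
y=((H>20)&(H<35)&(S>120)|(H>110)&(H<130)&(S>150))&box(340,20,511,250); y=cv2.morphologyEx(y.astype(np.uint8),cv2.MORPH_CLOSE,np.ones((9,9)))
rect(y>0,14,K,C,'yellow+tabs')
b=(H>110)&(H<130)&(S>120)&box(395,60,511,215)
rect(b&(P[...,2]>24),30,K,C,'blue'); print(np.median(P[130:150,450:465,2]), np.median(P[150:200,240:260,2]))
```

```text
[ 561.  -108.   260.8]
[ 560.4 -109.7  260.6]
[ 560.  -110.8  260.5]
[ 559.8 -111.5  260.4]
[ 559.7 -112.   260.3]
[ 559.6 -112.2  260.2]
green ctr [ 587.1 -121. ] size [183.2 131.5] ang -10.5 n 15676
yellow+tabs ctr [584.8 121.8] size [202.7 139. ] ang 19.9 n 18138
blue ctr [580.  114.9] size [124.5  66.6] ang 16.4 n 5658
30.824551504453893 4.7853444618440335
```

View pics/w8b.png

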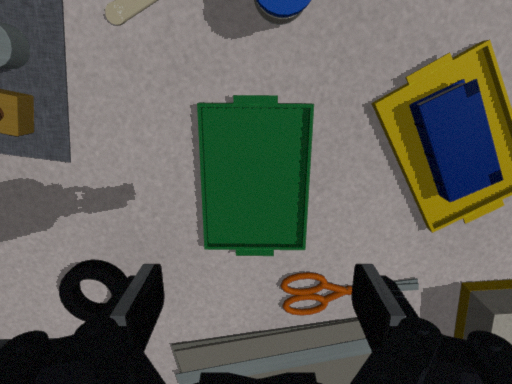

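Run:
```python
from h import *
go(434.6,361.7,150,86.7)
```

```text
trans [ 4.4  17.75 -8.22] dr_x -1.34
```

```bash
python3 -m creep '[{"translation":[0,0.6,-0.3],"dr":[-0.1,0,0],"claw":1},{"translation":[0,2.0,-0.9],"dr":[-0.3,0,0],"claw":1},{"translation":[0.2,3.7,-1.7],"dr":[-0.5,0,0],"claw":1},{"translation":[0.5,5.5,-2.5],"dr":[-0.7,0,0],"claw":1},{"translation":[1,7.2,-3.3],"dr":[-0.9,0,0],"claw":1},{"translation":[1.5,8.9,-4.1],"dr":[-1.1,0,0],"claw":1},{"translation":[2,10.6,-4.9],"dr":[-1.3,0,0],"claw":1},{"translation":[2.4,12.3,-5.7],"dr":[-1.34,0,0],"claw":1}]'
python3 -m creep '[{"translation":[0.3,1.6,-0.75],"dr":[0,0,0],"claw":1},{"translation":[0.8,3.2,-1.5],"dr":[0,0,0],"claw":1},{"translation":[1.2,4.5,-2.1],"dr":[0,0,0],"claw":1},{"translation":[1.6,5.2,-2.4],"dr":[0,0,0],"claw":1},{"translation":[1.8,5.41,-2.5],"dr":[0,0,0],"claw":1},{"translation":[2,5.41,-2.5],"dr":[0,0,0],"claw":1},{"translation":[2,5.41,-2.5],"dr":[0,0,0],"claw":1},{"translation":[2,5.41,-2.5],"dr":[0,0,0],"claw":1}]'
python3 - <<'E'
from h import *
upd([2.4,12.3,-5.7],-1.34);upd([2,5.41,-2.5],0)
go(434.6,361.7,150,86.7)
E
```

```text
time_s: 19.7
eef_pos: [471.4, 217.9, 199.6]
ee_rot: [0.045, 1.571, -0.045]
ft_force: [1.3, 0.1, 0.5]
gripper_width: 85.4
time_s: 20.5
eef_pos: [418.9, 354.0, 150.3]
ee_rot: [0.046, 1.57, -0.046]
ft_force: [0.1, 0.5, -0.5]
gripper_width: 85.4
nom [473.1 216.5 200. ] 86.72 meas [418.9 354.  150.3] w 85.4 f [ 0.1  0.5 -0.5] t 20.5
nom [418.4 355.1 150. ] 86.72 meas [418.9 354.  150.3] w 85.4 f [ 0.1  0.5 -0.5] t 20.5
trans [0.   0.3  0.63] dr_x 0.0
```

```bash
python3 -m creep '[{"translation":[0,0.15,0.3],"dr":[0,0,0],"claw":1},{"translation":[0,0.3,0.63],"dr":[0,0,0],"claw":1},{"translation":[0,0.3,0.63],"dr":[0,0,0],"claw":1},{"translation":[0,0.3,0.63],"dr":[0,0,0],"claw":1},{"translation":[0,0.3,0.63],"dr":[0,0,0],"claw":1},{"translation":[0,0.3,0.63],"dr":[0,0,0],"claw":1},{"translation":[0,0.3,0.63],"dr":[0,0,0],"claw":1},{"translation":[0,0.3,0.63],"dr":[0,0,0],"claw":1}]'
python3 - <<'E'
from h import *
upd([0,0.3,0.63],0)
from seg import rect
p,d,K,C=shot('wrist','w9');P=cloud(d,K,C);hsv=cv2.cvtColor(p,cv2.COLOR_BGR2HSV); H,S,V=[hsv[...,i].astype(int) for i in range(3)]
v,u=np.mgrid[:384,:512]; B=(u>150)&(u<360)&(v<300)
rect(B&((H<8)|(H>172))&(S>150)&(P[...,2]>33),38,K,C,'red')
rect(B&(P[...,2]>7),12,K,C,'board')
E
```

```text
time_s: 21.3
eef_pos: [434.3, 361.6, 150.0]
ee_rot: [0.045, 1.57, -0.045]
ft_force: [-0.1, 0.5, 0.4]
gripper_width: 85.4
nom [434.6 361.7 150. ] 86.72 meas [434.3 361.6 150. ] w 85.4 f [-0.1  0.5  0.4] t 21.3
red ctr [434.6 361.7] size [124.6  64.5] ang -3.3 n 11611
board ctr [436.2 362.6] size [181.  123.5] ang -2.2 n 27694
```

View pics/w9.png

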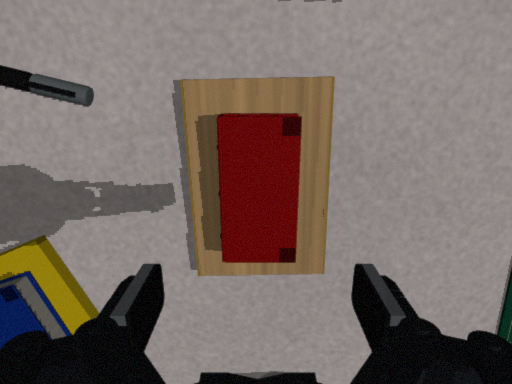

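Run:
```python
from h import *
p,d,K,C=shot('wrist'); he=np.array(vision.camera_params('wrist')['hand_eye'])
Q=cloud(d,K,he)
m=(d>0)&(d<260)&(abs(Q[...,1])<65)
for lo,hi in((20,60),(-60,-20)):
    k=m&(Q[...,1]>lo)&(Q[...,1]<hi)&(Q[...,0]>-60)&(Q[...,0]<20); q=Q[k]; print(len(q),np.round(np.percentile(q[:,0],[90,98,100]),1),np.round(q[q[:,0].argmax()],1))
go(434.6,361.7,24);go(434.6,361.7,9)
```

```text
3779 [-22.6 -16.9 -13.6] [-13.6  42.4  -7.6]
3764 [-22.5 -16.8 -13.1] [-13.1 -43.5   2.6]
trans [5.04 0.   0.  ] dr_x 0
trans [5.64 0.   0.  ] dr_x 0
```

```bash
python3 -m creep '[{"translation":[0.6,0,0],"dr":[0,0,0],"claw":1},{"translation":[1.8,0,0],"dr":[0,0,0],"claw":1},{"translation":[3.2,0,0],"dr":[0,0,0],"claw":1},{"translation":[4.4,0,0],"dr":[0,0,0],"claw":1},{"translation":[5.2,0,0],"dr":[0,0,0],"claw":1},{"translation":[5.55,0,0],"dr":[0,0,0],"claw":1},{"translation":[5.68,0,0],"dr":[0,0,0],"claw":1},{"translation":[5.68,0,0],"dr":[0,0,0],"claw":1}]'
python3 -m creep '[{"translation":[0,0,0],"dr":[0,0,0],"claw":0.85},{"translation":[0,0,0],"dr":[0,0,0],"claw":0.75},{"translation":[0,0,0],"dr":[0,0,0],"claw":0.6},{"translation":[0,0,0],"dr":[0,0,0],"claw":0.4},{"translation":[0,0,0],"dr":[0,0,0],"claw":0.4},{"translation":[0,0,0],"dr":[0,0,0],"claw":0.4},{"translation":[-0.1,0,0],"dr":[0,0,0],"claw":0.4},{"translation":[-0.3,0,0],"dr":[0,0,0],"claw":0.4}]'
python3 - <<'E'
from h import *
upd([5.68,0,0],0);upd([-0.3,0,0],0)
p,d,K,C=shot('wrist','w10'); go(434.6,361.7,160); go(520,100,160,79.5)
E
```

```text
time_s: 22.2
eef_pos: [434.8, 361.9, 8.3]
ee_rot: [0.045, 1.57, -0.045]
ft_force: [0.1, 0.1, 1.2]
gripper_width: 85.0
time_s: 23.0
eef_pos: [434.4, 361.5, 15.9]
ee_rot: [0.045, 1.571, -0.045]
ft_force: [0.7, 0.3, -1.2]
gripper_width: 63.2
nom [434.6 361.7   8. ] 86.72 meas [434.4 361.5  15.9] w 63.2 f [ 0.7  0.3 -1.2] t 23.0
nom [434.6 361.7  15.5] 86.72 meas [434.4 361.5  15.9] w 63.2 f [ 0.7  0.3 -1.2] t 23.0
trans [-5.78  0.    0.  ] dr_x 0
trans [ -5.78 -10.25   4.01] dr_x 1.44
```

View pics/w10.png

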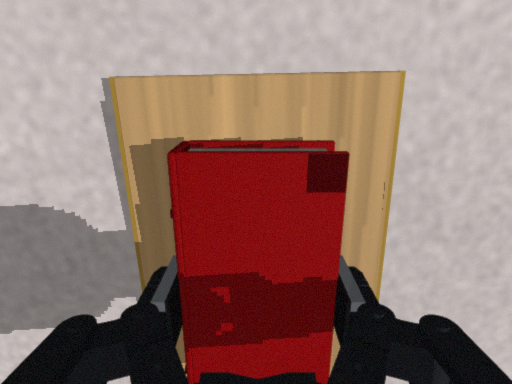

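```bash
python3 -m creep '[{"translation":[-0.6,0,0],"dr":[0,0,0],"claw":0.4},{"translation":[-1.7,0,0],"dr":[0,0,0],"claw":0.4},{"translation":[-3,-0.3,0.1],"dr":[0,0,0],"claw":0.4},{"translation":[-4.2,-1.1,0.5],"dr":[0.2,0,0],"claw":0.4},{"translation":[-5.2,-2.3,1.0],"dr":[0.5,0,0],"claw":0.4},{"translation":[-5.78,-3.8,1.6],"dr":[0.8,0,0],"claw":0.4},{"translation":[-5.78,-5.4,2.2],"dr":[1.1,0,0],"claw":0.4},{"translation":[-5.78,-7.0,2.8],"dr":[1.44,0,0],"claw":0.4}]'
python3 - <<'E'
from h import *
upd([-5.78,-7.0,2.8],1.44); go(587,-121,160,79.5)
E
```

```text
time_s: 23.85
eef_pos: [495.1, 181.6, 161.2]
ee_rot: [0.144, 1.564, -0.144]
ft_force: [1.6, 0.5, -2.0]
gripper_width: 62.8
nom [494.4 182.9 160. ] 79.52 meas [495.1 181.6 161.2] w 62.8 f [ 1.6  0.5 -2. ] t 23.85
trans [  0.   -11.28   5.85] dr_x 0.0
```

```bash
python3 -m creep '[{"translation":[0,-1.4,0.7],"dr":[0,0,0],"claw":0.4},{"translation":[0,-3.1,1.6],"dr":[0,0,0],"claw":0.4},{"translation":[0,-4.9,2.5],"dr":[0,0,0],"claw":0.4},{"translation":[0,-6.7,3.4],"dr":[0,0,0],"claw":0.4},{"translation":[0,-8.5,4.4],"dr":[0,0,0],"claw":0.4},{"translation":[0,-10,5.2],"dr":[0,0,0],"claw":0.4},{"translation":[0,-11,5.7],"dr":[0,0,0],"claw":0.4},{"translation":[0,-11.28,5.85],"dr":[0,0,0],"claw":0.4}]'
python3 - <<'E'
from h import *
upd([0,-11.28,5.85],0); 
for i in range(4): p,d,K,C=shot('wrist','w11')
upd([0,0,0],0); go(587,-121,1,79.5)
E
```

```text
time_s: 24.65
eef_pos: [587.9, -124.4, 160.2]
ee_rot: [0.145, 1.565, -0.147]
ft_force: [-1.3, 0.1, -1.4]
gripper_width: 62.9
nom [ 586.9 -121.   160. ] 79.52 meas [ 587.9 -124.4  160.2] w 62.9 f [-1.3  0.1 -1.4] t 24.65
nom [ 586.9 -121.   160. ] 79.52 meas [ 586.1 -119.7  159.8] w 63.1 f [-0.2 -0.9 -1.1] t 24.85
trans [ 6.36 -0.    0.  ] dr_x 0.0
```

View pics/w11.png

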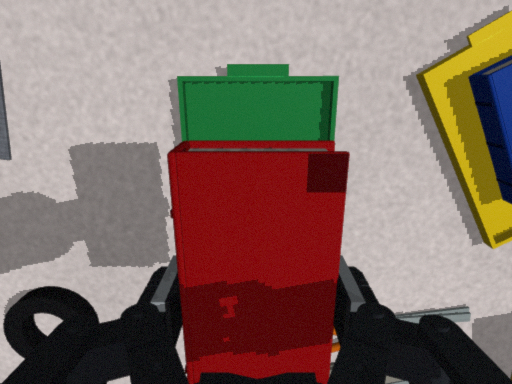

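```bash
python3 -m creep '[{"translation":[0.8,0,0],"dr":[0,0,0],"claw":0.4},{"translation":[2.2,0,0],"dr":[0,0,0],"claw":0.4},{"translation":[3.8,0,0],"dr":[0,0,0],"claw":0.4},{"translation":[5.0,0,0],"dr":[0,0,0],"claw":0.4},{"translation":[5.8,0,0],"dr":[0,0,0],"claw":0.4},{"translation":[6.15,0,0],"dr":[0,0,0],"claw":0.4},{"translation":[6.3,0,0],"dr":[0,0,0],"claw":0.4},{"translation":[6.35,0,0],"dr":[0,0,0],"claw":0.4}]'
python3 -m creep '[{"translation":[0.02,0,0],"dr":[0,0,0],"claw":0.4},{"translation":[0.04,0,0],"dr":[0,0,0],"claw":0.4},{"translation":[0.04,0,0],"dr":[0,0,0],"claw":0.4},{"translation":[0.04,0,0],"dr":[0,0,0],"claw":0.4},{"translation":[0.04,0,0],"dr":[0,0,0],"claw":0.4},{"translation":[0.04,0,0],"dr":[0,0,0],"claw":0.8},{"translation":[0.04,0,0],"dr":[0,0,0],"claw":0.9},{"translation":[0.04,0,0],"dr":[0,0,0],"claw":0.9}]'
python3 - <<'E'
from h import *
upd([6.35,0,0],0);upd([0.04,0,0],0)
E
```

```text
time_s: 25.65
eef_pos: [587.3, -120.3, 1.9]
ee_rot: [0.143, 1.565, -0.143]
ft_force: [-0.2, 0.2, -2.1]
gripper_width: 62.7
time_s: 26.45
eef_pos: [586.9, -121.1, 0.4]
ee_rot: [0.144, 1.566, -0.144]
ft_force: [-0.3, 0.4, -0.1]
gripper_width: 76.8
nom [ 586.9 -121.     1.3] 79.52 meas [ 5.869e+02 -1.211e+02  4.000e-01] w 76.8 f [-0.3  0.4 -0.1] t 26.45
nom [ 5.869e+02 -1.210e+02  3.000e-01] 79.52 meas [ 5.869e+02 -1.211e+02  4.000e-01] w 76.8 f [-0.3  0.4 -0.1] t 26.45
```

Lift and go toward the yellow tray.

```bash
python3 -m creep '[{"translation":[-0.5,0,0],"dr":[0,0,0],"claw":0.9},{"translation":[-1.5,0,0],"dr":[0,0,0],"claw":0.9},{"translation":[-3.2,0,0],"dr":[0,0,0],"claw":1},{"translation":[-5,0,0],"dr":[0,0,0],"claw":1},{"translation":[-6.4,0.3,0],"dr":[0,0,0],"claw":1},{"translation":[-7.2,1,0],"dr":[0,0,0],"claw":1},{"translation":[-7.6,1.6,0],"dr":[0,0,0],"claw":1},{"translation":[-7.6,1.6,0],"dr":[0,0,0],"claw":1}]'
python3 - <<'E'
from h import *
upd([-7.6,1.6,0],0)
for i in range(2): p,d,K,C=shot('wrist','w12')
go(580,115,170,106.4)
E
```

```text
time_s: 27.25
eef_pos: [595.1, -80.1, 192.1]
ee_rot: [0.142, 1.563, -0.142]
ft_force: [-0.1, -0.1, 0.1]
gripper_width: 85.4
nom [594.2 -81.6 190.3] 79.52 meas [595.1 -80.1 192.1] w 85.4 f [-0.1 -0.1  0.1] t 27.25
trans [ 0.81  7.63 -1.99] dr_x -5.38
```

View pics/w12.png

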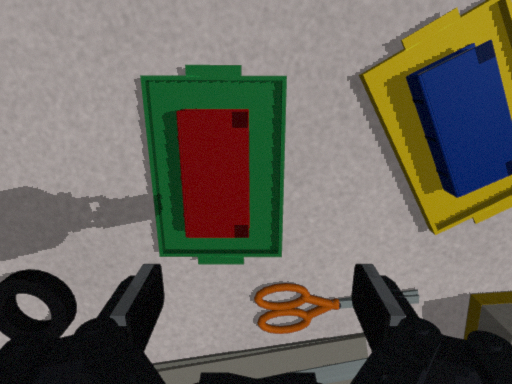

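Red book lies flat in the middle of the green tray. Next, the blue book.

```bash
python3 -m creep '[{"translation":[0,0.6,-0.15],"dr":[-0.6,0,0],"claw":1},{"translation":[0.1,1.9,-0.5],"dr":[-1.5,0,0],"claw":1},{"translation":[0.3,3.5,-0.9],"dr":[-2.6,0,0],"claw":1},{"translation":[0.5,5.1,-1.3],"dr":[-3.7,0,0],"claw":1},{"translation":[0.7,6.5,-1.7],"dr":[-4.6,0,0],"claw":1},{"translation":[0.81,7.3,-1.9],"dr":[-5.2,0,0],"claw":1},{"translation":[0.81,7.63,-1.99],"dr":[-5.38,0,0],"claw":1},{"translation":[0.81,7.63,-1.99],"dr":[-5.38,0,0],"claw":1}]'
python3 - <<'E'
from h import *
upd([0.81,7.63,-1.99],-5.38)
from seg import rect
for i in range(6): p,d,K,C=shot('wrist','w13')
P=cloud(d,K,C);hsv=cv2.cvtColor(p,cv2.COLOR_BGR2HSV); H,S,V=[hsv[...,i].astype(int) for i in range(3)]
v,u=np.mgrid[:384,:512]; B=(u>120)&(u<400)&(v<290)
rect(B&((H>110)&(H<130))&(S>120)&(P[...,2]>25),30,K,C,'blue')
m=B&((H>20)&(H<35)&(S>120)|(H>110)&(H<130)&(S>120)); m=cv2.morphologyEx(m.astype(np.uint8),cv2.MORPH_CLOSE,np.ones((9,9)));m=cv2.morphologyEx(m,cv2.MORPH_OPEN,np.ones((75,75)))
rect(m>0,14,K,C,'yellow'); upd([0,0,0],0)
E
```

```text
time_s: 28.15
eef_pos: [579.1, 115.8, 169.0]
ee_rot: [-0.227, 1.561, 0.227]
ft_force: [-0.5, -0.3, 0.9]
gripper_width: 85.4
nom [580. 115. 170.] 106.42 meas [579.1 115.8 169. ] w 85.4 f [-0.5 -0.3  0.9] t 28.15
blue ctr [579.7 116.6] size [122.7  63.2] ang 16.3 n 8700
yellow ctr [585.3 121.4] size [191.4 132.4] ang 19.9 n 26692
nom [580. 115. 170.] 106.42 meas [580.2 113.9 170.1] w 85.5 f [ 0.1 -0.4 -0.3] t 28.45
```

View pics/w13.png

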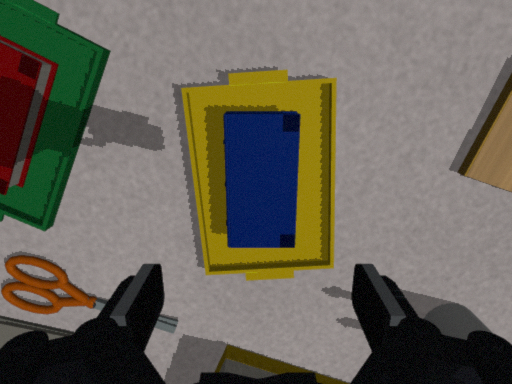

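```bash
python3 - <<'E'
from h import *
go(579.7,116.4,0,106.3)
E
python3 -m creep '[{"translation":[0.8,0.03,0],"dr":[0,0,0],"claw":0.92},{"translation":[2.2,0.05,0],"dr":[0,0,0],"claw":0.92},{"translation":[3.8,0.05,0],"dr":[0,0,0],"claw":0.92},{"translation":[5.2,0.05,0],"dr":[0,0,0],"claw":0.92},{"translation":[6.2,0.05,0],"dr":[0,0,0],"claw":0.92},{"translation":[6.6,0.05,0],"dr":[0,0,0],"claw":0.92},{"translation":[6.8,0.05,0],"dr":[0,0,0],"claw":0.92},{"translation":[6.8,0.05,0],"dr":[0,0,0],"claw":0.92}]'
python3 - <<'E'
from h import *
upd([6.8,0.05,0],0)
E
```

```text
trans [6.8  0.06 0.  ] dr_x 0.02
time_s: 29.25
eef_pos: [580.1, 115.9, 0.4]
ee_rot: [-0.225, 1.559, 0.224]
ft_force: [0.4, -0.1, 0.7]
gripper_width: 78.5
nom [579.6 116.2   0. ] 106.42 meas [5.801e+02 1.159e+02 4.000e-01] w 78.5 f [ 0.4 -0.1  0.7] t 29.25
```

```bash
python3 -m creep '[{"translation":[0,0,0],"dr":[0,0,0],"claw":0.85},{"translation":[0,0,0],"dr":[0,0,0],"claw":0.75},{"translation":[0,0,0],"dr":[0,0,0],"claw":0.6},{"translation":[0,0,0],"dr":[0,0,0],"claw":0.4},{"translation":[0,0,0],"dr":[0,0,0],"claw":0.4},{"translation":[-0.1,0,0],"dr":[0,0,0],"claw":0.4},{"translation":[-0.4,0,0],"dr":[0,0,0],"claw":0.4},{"translation":[-1,0,0],"dr":[0,0,0],"claw":0.4}]'
python3 - <<'E'
from h import *
upd([-1,0,0],0); p,d,K,C=shot('wrist','w14'); go(435.8,362.2,160,87.7)
E
```

```text
time_s: 30.05
eef_pos: [578.6, 116.1, 25.1]
ee_rot: [-0.225, 1.561, 0.225]
ft_force: [-0.1, 0.2, -1.9]
gripper_width: 62.8
nom [579.6 116.2  25. ] 106.42 meas [578.6 116.1  25.1] w 62.8 f [-0.1  0.2 -1.9] t 30.05
trans [-5.4  11.07 -2.74] dr_x 3.74
```

View pics/w14.png

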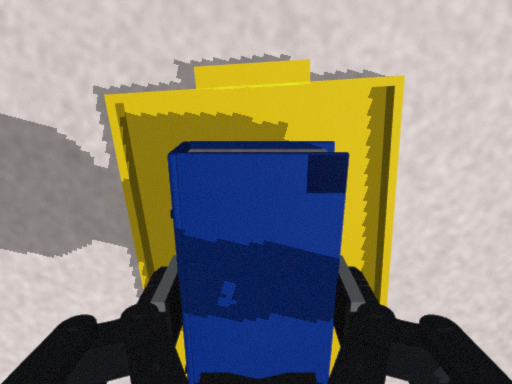

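```bash
python3 -m creep '[{"translation":[-0.8,0,0],"dr":[0,0,0],"claw":0.4},{"translation":[-2.2,0.2,0],"dr":[0.2,0,0],"claw":0.4},{"translation":[-3.6,1,-0.2],"dr":[0.7,0,0],"claw":0.4},{"translation":[-4.7,2.3,-0.5],"dr":[1.3,0,0],"claw":0.4},{"translation":[-5.3,3.9,-0.9],"dr":[1.9,0,0],"claw":0.4},{"translation":[-5.4,5.7,-1.4],"dr":[2.5,0,0],"claw":0.4},{"translation":[-5.4,7.5,-1.8],"dr":[3.1,0,0],"claw":0.4},{"translation":[-5.4,9.2,-2.3],"dr":[3.74,0,0],"claw":0.4}]'
python3 - <<'E'
from h import *
upd([-5.4,9.2,-2.3],3.74); go(435.8,362.2,120,87.7)
E
```

```text
time_s: 30.9
eef_pos: [458.9, 322.3, 161.4]
ee_rot: [0.034, 1.568, -0.032]
ft_force: [1.3, -0.3, -1.9]
gripper_width: 62.7
nom [459.5 320.6 160. ] 87.72 meas [458.9 322.3 161.4] w 62.7 f [ 1.3 -0.3 -1.9] t 30.9
trans [ 1.6   1.63 -1.01] dr_x 0.0
```

```bash
python3 -m creep '[{"translation":[0,0.7,-0.4],"dr":[0,0,0],"claw":0.4},{"translation":[0.2,1.3,-0.8],"dr":[0,0,0],"claw":0.4},{"translation":[0.7,1.6,-1.0],"dr":[0,0,0],"claw":0.4},{"translation":[1.3,1.63,-1.01],"dr":[0,0,0],"claw":0.4},{"translation":[1.6,1.63,-1.01],"dr":[0,0,0],"claw":0.4},{"translation":[1.6,1.63,-1.01],"dr":[0,0,0],"claw":0.4},{"translation":[1.6,1.63,-1.01],"dr":[0,0,0],"claw":0.4},{"translation":[1.6,1.63,-1.01],"dr":[0,0,0],"claw":0.4}]'
python3 - <<'E'
from h import *
upd([1.6,1.63,-1.01],0); p,d,K,C=shot('wrist','w15'); go(435.8,362.2,9,87.7)
E
```

```text
time_s: 31.7
eef_pos: [436.6, 362.1, 120.6]
ee_rot: [0.032, 1.57, -0.032]
ft_force: [0.0, 0.2, -1.1]
gripper_width: 63.0
nom [435.9 362.3 120. ] 87.72 meas [436.6 362.1 120.6] w 63.0 f [ 0.   0.2 -1.1] t 31.7
trans [ 4.44 -0.   -0.  ] dr_x 0.0
```

View pics/w15.png

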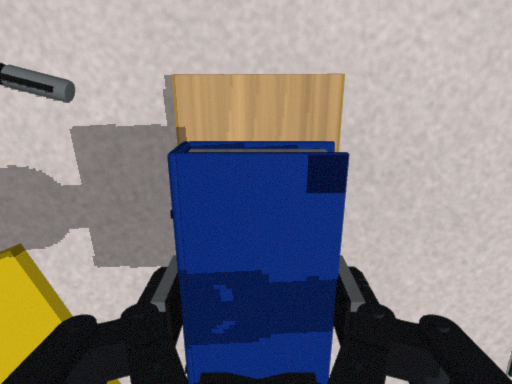

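```bash
python3 -m creep '[{"translation":[0.6,0,0],"dr":[0,0,0],"claw":0.4},{"translation":[1.6,0,0],"dr":[0,0,0],"claw":0.4},{"translation":[2.8,0,0],"dr":[0,0,0],"claw":0.4},{"translation":[3.7,0,0],"dr":[0,0,0],"claw":0.4},{"translation":[4.15,0,0],"dr":[0,0,0],"claw":0.4},{"translation":[4.33,0,0],"dr":[0,0,0],"claw":0.4},{"translation":[4.4,0,0],"dr":[0,0,0],"claw":0.4},{"translation":[4.44,0,0],"dr":[0,0,0],"claw":0.4}]'
python3 -m creep '[{"translation":[0.02,0,0],"dr":[0,0,0],"claw":0.4},{"translation":[0.04,0,0],"dr":[0,0,0],"claw":0.4},{"translation":[0.04,0,0],"dr":[0,0,0],"claw":0.4},{"translation":[0.04,0,0],"dr":[0,0,0],"claw":0.4},{"translation":[0.04,0,0],"dr":[0,0,0],"claw":0.4},{"translation":[0.04,0,0],"dr":[0,0,0],"claw":0.8},{"translation":[0.04,0,0],"dr":[0,0,0],"claw":0.95},{"translation":[0.04,0,0],"dr":[0,0,0],"claw":1}]'
python3 - <<'E'
from h import *
upd([4.44,0,0],0);upd([0.04,0,0],0)
E
python3 -m creep '[{"translation":[-0.5,0,0],"dr":[0,0,0],"claw":1},{"translation":[-1.5,0,0],"dr":[0,0,0],"claw":1},{"translation":[-3.2,0,0],"dr":[0,0,0],"claw":1},{"translation":[-4.8,0,0],"dr":[0,0,0],"claw":1},{"translation":[-5.5,0,0],"dr":[0,0,0],"claw":1},{"translation":[-5.7,0,0],"dr":[0,0,0],"claw":1},{"translation":[-5.7,0,0],"dr":[0,0,0],"claw":1},{"translation":[-5.7,0,0],"dr":[0,0,0],"claw":1}]'
python3 - <<'E'
from h import *
upd([-5.7,0,0],0)
from seg import rect
for i in range(2): p,d,K,C=shot('wrist','w16');
P=cloud(d,K,C);hsv=cv2.cvtColor(p,cv2.COLOR_BGR2HSV); H,S,V=[hsv[...,i].astype(int) for i in range(3)]
v,u=np.mgrid[:384,:512]; B=(u>150)&(u<360)&(v<300)
rect(B&(H>110)&(H<130)&(S>120)&(P[...,2]>33),38,K,C,'blue')
rect(B&(P[...,2]>7),12,K,C,'board')
upd([0,0,0],0); go(391.3,-358.8,180,72.3)
E
```

```text
time_s: 32.55
eef_pos: [436.7, 362.8, 9.9]
ee_rot: [0.032, 1.569, -0.031]
ft_force: [-0.1, -0.7, -1.4]
gripper_width: 63.2
time_s: 33.35
eef_pos: [436.1, 362.5, 8.4]
ee_rot: [0.032, 1.57, -0.031]
ft_force: [0.2, 0.4, -0.1]
gripper_width: 85.3
nom [435.9 362.3   9. ] 87.72 meas [436.1 362.5   8.4] w 85.3 f [ 0.2  0.4 -0.1] t 33.35
nom [435.9 362.3   8. ] 87.72 meas [436.1 362.5   8.4] w 85.3 f [ 0.2  0.4 -0.1] t 33.35
time_s: 34.15
eef_pos: [435.0, 361.7, 149.5]
ee_rot: [0.03, 1.572, -0.032]
ft_force: [-0.0, -0.3, -0.9]
gripper_width: 85.5
nom [435.9 362.3 150.5] 87.72 meas [435.  361.7 149.5] w 85.5 f [-0.  -0.3 -0.9] t 34.15
blue ctr [436.1 362.1] size [122.9  63.8] ang -2.4 n 10584
board ctr [436.  362.3] size [179.6 123. ] ang -2.2 n 27805
nom [435.9 362.3 150.5] 87.72 meas [434.8 361.6 149. ] w 85.3 f [-0.6  0.4 -0.6] t 34.25
trans [ -1.18 -28.89  -0.63] dr_x 3.08
```

View pics/w16.png

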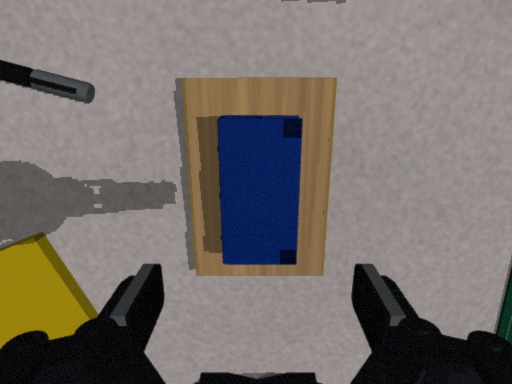

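```bash
python3 -m creep '[{"translation":[-0.4,-0.8,0.1],"dr":[0.1,0,0],"claw":1},{"translation":[-0.9,-2.3,0.3],"dr":[0.4,0,0],"claw":1},{"translation":[-1.2,-4,0.6],"dr":[0.8,0,0],"claw":1},{"translation":[-1.2,-5.8,0.9],"dr":[1.2,0,0],"claw":1},{"translation":[-1.2,-7.7,1.2],"dr":[1.6,0,0],"claw":1},{"translation":[-1.2,-9.6,1.4],"dr":[2,0,0],"claw":1},{"translation":[-1.2,-11.5,1.6],"dr":[2.5,0,0],"claw":1},{"translation":[-1.2,-13.4,1.8],"dr":[3.08,0,0],"claw":1}]'
python3 - <<'E'
from h import *
upd([-1.2,-13.4,1.8],3.08); go(456.1,-379.7,180,72.3)
E
```

```text
time_s: 35.05
eef_pos: [466.6, 24.0, 179.5]
ee_rot: [0.243, 1.559, -0.244]
ft_force: [0.9, 0.3, -0.5]
gripper_width: 85.1
nom [467.5  25.8 180.5] 72.32 meas [466.6  24.  179.5] w 85.1 f [ 0.9  0.3 -0.5] t 35.05
trans [  0.02 -15.59   4.49] dr_x 0.0
```

```bash
python3 -m creep '[{"translation":[0,-1.6,0.5],"dr":[0,0,0],"claw":1},{"translation":[0,-3.3,1],"dr":[0,0,0],"claw":1},{"translation":[0,-5,1.5],"dr":[0,0,0],"claw":1},{"translation":[0,-6.7,2],"dr":[0,0,0],"claw":1},{"translation":[0,-8.4,2.5],"dr":[0,0,0],"claw":1},{"translation":[0,-10.1,3],"dr":[0,0,0],"claw":1},{"translation":[0,-11.8,3.5],"dr":[0,0,0],"claw":1},{"translation":[0,-13.4,4],"dr":[0,0,0],"claw":1}]'
python3 -m creep '[{"translation":[0,-1.2,0.3],"dr":[0,0,0],"claw":1},{"translation":[0,-2,0.45],"dr":[0,0,0],"claw":1},{"translation":[0.4,-2.19,0.49],"dr":[0,0,0],"claw":1},{"translation":[1,-2.19,0.49],"dr":[0,0,0],"claw":1},{"translation":[1.6,-2.19,0.49],"dr":[0,0,0],"claw":1},{"translation":[2,-2.19,0.49],"dr":[0,0,0],"claw":1},{"translation":[2,-2.19,0.49],"dr":[0,0,0],"claw":1},{"translation":[2,-2.19,0.49],"dr":[0,0,0],"claw":1}]'
python3 - <<'E'
from h import *
upd([0,-13.4,4],0);upd([2,-2.19,0.49],0)
p,d,K,C=shot('wrist','w17'); P=cloud(d,K,C); Z=P[...,2]
v,u=np.mgrid[:384,:512]; m=(u>175)&(u<340)&(v<290)&(Z>60)&(Z<80); n,lab,st,ce=cv2.connectedComponentsWithStats(m.astype(np.uint8))
for i in range(1,n):
    if st[i,4]>60:
        vv,uu=np.nonzero((lab==i)&(Z>67)); X=np.array([ray(a,b,69,K,C)[:2] for a,b in zip(uu,vv)]).astype(np.float32); print('knob',ce[i],cv2.minEnclosingCircle(X))
go(456.1,-379.7,39,72.3)
E
```

```text
time_s: 35.85
eef_pos: [460.0, -325.4, 179.2]
ee_rot: [0.244, 1.559, -0.242]
ft_force: [0.4, 0.4, -0.2]
gripper_width: 85.9
time_s: 36.65
eef_pos: [456.0, -378.7, 130.3]
ee_rot: [0.242, 1.558, -0.241]
ft_force: [-0.1, -0.1, 0.5]
gripper_width: 85.5
nom [ 461.  -323.8  180.5] 72.32 meas [ 456.  -378.7  130.3] w 85.5 f [-0.1 -0.1  0.5] t 36.65
nom [ 456.1 -379.7  130.5] 72.32 meas [ 456.  -378.7  130.3] w 85.5 f [-0.1 -0.1  0.5] t 36.65
knob [256.20602663 113.14646111] ((391.5198974609375, -359.6928405761719), 12.67585277557373)
knob [255.94148021 217.01635112] ((456.296142578125, -380.35247802734375), 12.81087589263916)
trans [ 3.66 -0.    0.  ] dr_x 0.0
```

View pics/w17.png

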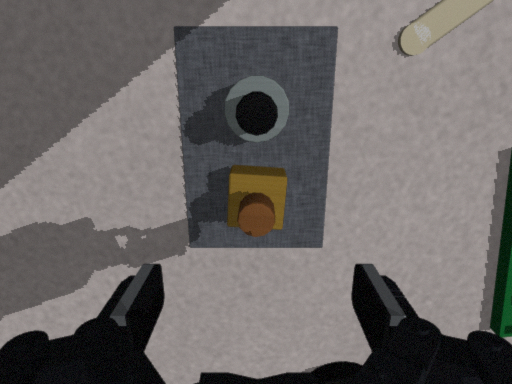

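```bash
python3 -m creep '[{"translation":[0.5,0,0],"dr":[0,0,0],"claw":1},{"translation":[1.4,0,0],"dr":[0,0,0],"claw":1},{"translation":[2.4,0,0],"dr":[0,0,0],"claw":1},{"translation":[3.2,0,0],"dr":[0,0,0],"claw":1},{"translation":[3.55,0,0],"dr":[0,0,0],"claw":1},{"translation":[3.66,0,0],"dr":[0,0,0],"claw":1},{"translation":[3.66,0,0],"dr":[0,0,0],"claw":0.5},{"translation":[3.66,0,0],"dr":[0,0,0],"claw":0.2}]'
python3 -m creep '[{"translation":[0,0,0],"dr":[0,0,0],"claw":0},{"translation":[0,0,0],"dr":[0,0,0],"claw":0},{"translation":[0,0,0],"dr":[0,0,0],"claw":0},{"translation":[0,0,0],"dr":[0,0,0],"claw":0},{"translation":[0,0,0],"dr":[0,0,0],"claw":0},{"translation":[0,0,0],"dr":[0,0,0],"claw":0},{"translation":[-0.2,0,0],"dr":[0,0,0],"claw":0},{"translation":[-0.6,0,0],"dr":[0,0,0],"claw":0}]'
python3 - <<'E'
from h import *
upd([3.66,0,0],0);upd([-0.6,0,0],0)
go(464.3,358.6,180,85)
E
```

```text
time_s: 37.5
eef_pos: [456.6, -380.3, 40.0]
ee_rot: [0.241, 1.556, -0.243]
ft_force: [-0.3, -0.2, 0.4]
gripper_width: 59.1
time_s: 38.3
eef_pos: [455.0, -378.7, 53.5]
ee_rot: [0.244, 1.56, -0.241]
ft_force: [0.1, 0.6, -5.3]
gripper_width: 24.5
nom [ 456.1 -379.7   39. ] 72.32 meas [ 455.  -378.7   53.5] w 24.5 f [ 0.1  0.6 -5.3] t 38.3
nom [ 456.1 -379.7   54. ] 72.32 meas [ 455.  -378.7   53.5] w 24.5 f [ 0.1  0.6 -5.3] t 38.3
trans [-5.04 28.24 -8.66] dr_x -2.54
```

```bash
python3 -m creep '[{"translation":[-0.8,0,0],"dr":[0,0,0],"claw":0},{"translation":[-2.2,0,0],"dr":[0,0,0],"claw":0},{"translation":[-3.6,0.4,-0.1],"dr":[0,0,0],"claw":0},{"translation":[-4.6,1.4,-0.3],"dr":[-0.1,0,0],"claw":0},{"translation":[-5.04,2.8,-0.7],"dr":[-0.3,0,0],"claw":0},{"translation":[-5.04,4.5,-1.2],"dr":[-0.5,0,0],"claw":0},{"translation":[-5.04,6.3,-1.7],"dr":[-0.7,0,0],"claw":0},{"translation":[-5.04,8.1,-2.2],"dr":[-0.9,0,0],"claw":0}]'
python3 -m creep '[{"translation":[0,1.8,-0.4],"dr":[-0.2,0,0],"claw":0},{"translation":[0,3.6,-0.8],"dr":[-0.4,0,0],"claw":0},{"translation":[0,5.4,-1.2],"dr":[-0.6,0,0],"claw":0},{"translation":[0,7.2,-1.6],"dr":[-0.9,0,0],"claw":0},{"translation":[0,9,-2],"dr":[-1.1,0,0],"claw":0},{"translation":[0,10.8,-2.4],"dr":[-1.3,0,0],"claw":0},{"translation":[0,12.6,-2.8],"dr":[-1.5,0,0],"claw":0},{"translation":[0,14.4,-3.2],"dr":[-1.64,0,0],"claw":0}]'
python3 - <<'E'
from h import *
upd([-5.04,8.1,-2.2],-0.9);upd([0,14.4,-3.2],-1.64)
go(464.3,358.6,180,85)
E
```

```text
time_s: 39.1
eef_pos: [464.5, -168.3, 180.5]
ee_rot: [0.181, 1.563, -0.181]
ft_force: [0.7, 0.6, -4.7]
gripper_width: 24.4
time_s: 39.9
eef_pos: [468.6, 200.5, 180.4]
ee_rot: [0.067, 1.57, -0.068]
ft_force: [1.1, 0.2, -5.5]
gripper_width: 24.6
nom [ 465.2 -170.   180. ] 76.82 meas [468.6 200.5 180.4] w 24.6 f [ 1.1  0.2 -5.5] t 39.9
nom [469.4 198.7 180. ] 85.02 meas [468.6 200.5 180.4] w 24.6 f [ 1.1  0.2 -5.5] t 39.9
trans [ 0.    6.35 -0.76] dr_x 0.0
```

```bash
python3 -m creep '[{"translation":[0,1.6,-0.2],"dr":[0,0,0],"claw":0},{"translation":[0,3.3,-0.4],"dr":[0,0,0],"claw":0},{"translation":[0,4.8,-0.6],"dr":[0,0,0],"claw":0},{"translation":[0,5.9,-0.7],"dr":[0,0,0],"claw":0},{"translation":[0.5,6.3,-0.76],"dr":[0,0,0],"claw":0},{"translation":[1.2,6.35,-0.76],"dr":[0,0,0],"claw":0},{"translation":[1.9,6.35,-0.76],"dr":[0,0,0],"claw":0},{"translation":[2.4,6.35,-0.76],"dr":[0,0,0],"claw":0}]'
python3 -m creep '[{"translation":[0.4,0,0],"dr":[0,0,0],"claw":0},{"translation":[0.8,0,0],"dr":[0,0,0],"claw":0},{"translation":[1.2,0,0],"dr":[0,0,0],"claw":0},{"translation":[1.5,0,0],"dr":[0,0,0],"claw":0},{"translation":[1.6,0,0],"dr":[0,0,0],"claw":0},{"translation":[1.6,0,0],"dr":[0,0,0],"claw":0},{"translation":[1.6,0,0],"dr":[0,0,0],"claw":0},{"translation":[1.6,0,0],"dr":[0,0,0],"claw":0}]'
python3 - <<'E'
from h import *
upd([2.4,6.35,-0.76],0);upd([1.6,0,0],0)
p,d,K,C=shot('wrist','w18');go(464.3,358.6,73,85)
E
```

```text
time_s: 40.7
eef_pos: [463.0, 357.2, 118.3]
ee_rot: [0.067, 1.572, -0.07]
ft_force: [-0.3, -0.1, -4.3]
gripper_width: 24.4
time_s: 41.5
eef_pos: [464.6, 358.8, 80.6]
ee_rot: [0.069, 1.569, -0.068]
ft_force: [1.0, 0.4, -5.5]
gripper_width: 24.7
nom [464.2 358.5 120. ] 85.02 meas [464.6 358.8  80.6] w 24.7 f [ 1.   0.4 -5.5] t 41.5
nom [464.2 358.5  80. ] 85.02 meas [464.6 358.8  80.6] w 24.7 f [ 1.   0.4 -5.5] t 41.5
trans [0.28 0.   0.  ] dr_x 0.0
```

View pics/w18.png

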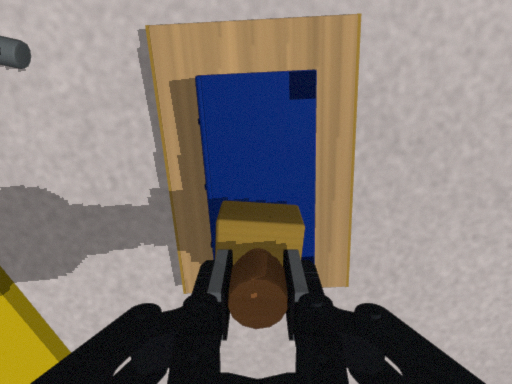

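```bash
python3 -m creep '[{"translation":[0.08,0,0],"dr":[0,0,0],"claw":0},{"translation":[0.16,0,0],"dr":[0,0,0],"claw":0},{"translation":[0.22,0,0],"dr":[0,0,0],"claw":0},{"translation":[0.25,0,0],"dr":[0,0,0],"claw":0},{"translation":[0.27,0,0],"dr":[0,0,0],"claw":0},{"translation":[0.28,0,0],"dr":[0,0,0],"claw":0},{"translation":[0.29,0,0],"dr":[0,0,0],"claw":0},{"translation":[0.29,0,0],"dr":[0,0,0],"claw":0}]'
python3 - <<'E'
from h import *
upd([0.29,0,0],0)
E
```

```text
time_s: 42.35
eef_pos: [464.1, 358.5, 74.0]
ee_rot: [0.068, 1.57, -0.068]
ft_force: [-3.2, -1.3, 8.2]
gripper_width: 24.3
nom [464.2 358.5  72.8] 85.02 meas [464.1 358.5  74. ] w 24.3 f [-3.2 -1.3  8.2] t 42.35
```

Contact (8 N). Release and lift.

```bash
python3 -m creep '[{"translation":[-0.02,0,0],"dr":[0,0,0],"claw":0.35},{"translation":[-0.02,0,0],"dr":[0,0,0],"claw":0.5},{"translation":[-0.02,0,0],"dr":[0,0,0],"claw":0.7},{"translation":[-0.02,0,0],"dr":[0,0,0],"claw":0.9},{"translation":[-0.5,0,0],"dr":[0,0,0],"claw":1},{"translation":[-1.5,0,0],"dr":[0,0,0],"claw":1},{"translation":[-3,0,0],"dr":[0,0,0],"claw":1},{"translation":[-4.3,-0.3,0],"dr":[0,0,0],"claw":1}]'
python3 - <<'E'
from h import *
upd([-4.3,-0.3,0],0);p,d,K,C=shot('wrist','w19');go(391.3,-359.2,180,72.3)
E
```

```text
time_s: 43.15
eef_pos: [463.9, 351.7, 182.5]
ee_rot: [0.069, 1.569, -0.067]
ft_force: [0.1, 0.6, -0.6]
gripper_width: 85.4
nom [463.6 351.1 180.3] 85.02 meas [463.9 351.7 182.5] w 85.4 f [ 0.1  0.6 -0.6] t 43.15
trans [ 1.000e-02 -2.855e+01 -4.100e-01] dr_x 2.54
```

View pics/w19.png

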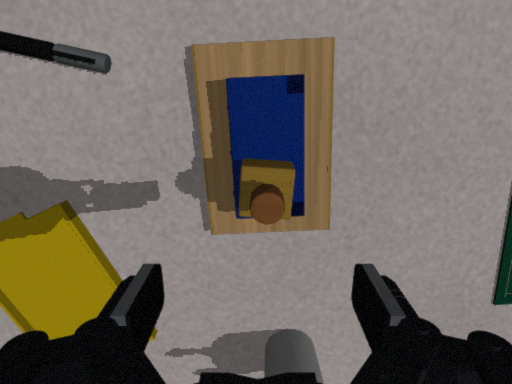

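Brass stands on the blue book. Fetch the steel weight.

```bash
python3 -m creep '[{"translation":[0,-1.2,0],"dr":[0.1,0,0],"claw":1},{"translation":[0,-2.8,0.1],"dr":[0.3,0,0],"claw":1},{"translation":[0,-4.6,0.2],"dr":[0.6,0,0],"claw":1},{"translation":[0,-6.4,0.4],"dr":[0.9,0,0],"claw":1},{"translation":[0,-8.2,0.6],"dr":[1.2,0,0],"claw":1},{"translation":[0,-10,0.8],"dr":[1.6,0,0],"claw":1},{"translation":[0,-11.8,1],"dr":[2.1,0,0],"claw":1},{"translation":[0,-13.6,1.1],"dr":[2.54,0,0],"claw":1}]'
python3 - <<'E'
from h import *
upd([0,-13.6,1.1],2.54);go(391.3,-359.2,180,72.3)
E
```

```text
time_s: 44.0
eef_pos: [461.8, 8.1, 181.2]
ee_rot: [0.243, 1.555, -0.243]
ft_force: [1.3, -0.7, -0.4]
gripper_width: 85.3
nom [461.4   9.9 180.3] 72.32 meas [461.8   8.1 181.2] w 85.3 f [ 1.3 -0.7 -0.4] t 44.0
trans [ 1.000e-02 -1.492e+01  1.810e+00] dr_x 0.0
```

```bash
python3 -m creep '[{"translation":[0,-1.6,0.4],"dr":[0,0,0],"claw":1},{"translation":[0,-3.3,0.8],"dr":[0,0,0],"claw":1},{"translation":[0,-5,1.1],"dr":[0,0,0],"claw":1},{"translation":[0,-6.7,1.3],"dr":[0,0,0],"claw":1},{"translation":[0,-8.4,1.5],"dr":[0,0,0],"claw":1},{"translation":[0,-10.1,1.6],"dr":[0,0,0],"claw":1},{"translation":[0,-11.8,1.7],"dr":[0,0,0],"claw":1},{"translation":[0,-13.3,1.8],"dr":[0,0,0],"claw":1}]'
python3 -m creep '[{"translation":[0,-1.0,0],"dr":[0,0,0],"claw":1},{"translation":[0,-1.5,0],"dr":[0,0,0],"claw":1},{"translation":[0.4,-1.62,0.01],"dr":[0,0,0],"claw":1},{"translation":[1,-1.62,0.01],"dr":[0,0,0],"claw":1},{"translation":[1.6,-1.62,0.01],"dr":[0,0,0],"claw":1},{"translation":[2,-1.62,0.01],"dr":[0,0,0],"claw":1},{"translation":[2,-1.62,0.01],"dr":[0,0,0],"claw":1},{"translation":[2,-1.62,0.01],"dr":[0,0,0],"claw":1}]'
python3 - <<'E'
from h import *
upd([0,-13.3,1.8],0);upd([2,-1.62,0.01],0)
p,d,K,C=shot('wrist','w20'); P=cloud(d,K,C); Z=P[...,2]
v,u=np.mgrid[:384,:512]; m=(u>175)&(u<340)&(v<290)&(Z>60)&(Z<80); n,lab,st,ce=cv2.connectedComponentsWithStats(m.astype(np.uint8))
for i in range(1,n):
    if st[i,4]>60:
        vv,uu=np.nonzero((lab==i)&(Z>67)); X=np.array([ray(a,b,69,K,C)[:2] for a,b in zip(uu,vv)]).astype(np.float32); print('knob',ce[i],cv2.minEnclosingCircle(X))
go(391.3,-359.2,39,72.3)
E
```

```text
time_s: 44.8
eef_pos: [402.7, -322.8, 181.1]
ee_rot: [0.242, 1.556, -0.244]
ft_force: [0.3, -0.2, 0.7]
gripper_width: 85.1
time_s: 45.6
eef_pos: [391.5, -358.4, 130.3]
ee_rot: [0.242, 1.558, -0.241]
ft_force: [0.1, 0.3, 0.8]
gripper_width: 85.6
nom [ 403.3 -320.5  180.3] 72.32 meas [ 391.5 -358.4  130.3] w 85.6 f [0.1 0.3 0.8] t 45.6
nom [ 391.3 -359.2  130.3] 72.32 meas [ 391.5 -358.4  130.3] w 85.6 f [0.1 0.3 0.8] t 45.6
knob [256.70367208 215.48676345] ((390.7430114746094, -359.4591064453125), 12.9713773727417)
trans [ 3.65 -0.    0.  ] dr_x 0.0
```

View pics/w20.png

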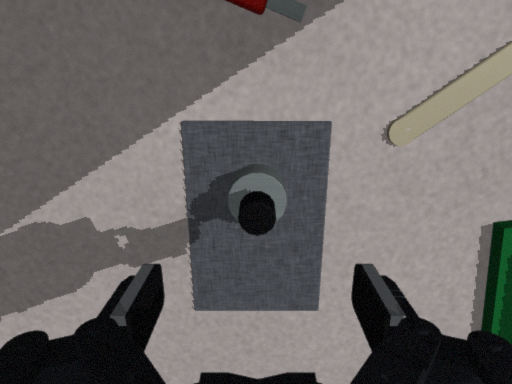

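```bash
python3 -m creep '[{"translation":[0.5,0,0],"dr":[0,0,0],"claw":1},{"translation":[1.4,0,0],"dr":[0,0,0],"claw":1},{"translation":[2.4,0,0],"dr":[0,0,0],"claw":1},{"translation":[3.2,0,0],"dr":[0,0,0],"claw":1},{"translation":[3.55,0,0],"dr":[0,0,0],"claw":1},{"translation":[3.65,0,0],"dr":[0,0,0],"claw":1},{"translation":[3.65,0,0],"dr":[0,0,0],"claw":0.5},{"translation":[3.65,0,0],"dr":[0,0,0],"claw":0.2}]'
python3 -m creep '[{"translation":[0,0,0],"dr":[0,0,0],"claw":0},{"translation":[0,0,0],"dr":[0,0,0],"claw":0},{"translation":[0,0,0],"dr":[0,0,0],"claw":0},{"translation":[0,0,0],"dr":[0,0,0],"claw":0},{"translation":[0,0,0],"dr":[0,0,0],"claw":0},{"translation":[0,0,0],"dr":[0,0,0],"claw":0},{"translation":[-0.2,0,0],"dr":[0,0,0],"claw":0},{"translation":[-0.6,0,0],"dr":[0,0,0],"claw":0}]'
python3 - <<'E'
from h import *
upd([3.65,0,0],0);upd([-0.6,0,0],0)
go(440,-170,180,76.8)
E
```

```text
time_s: 46.45
eef_pos: [391.8, -359.8, 39.9]
ee_rot: [0.241, 1.556, -0.243]
ft_force: [-0.1, 0.7, -0.5]
gripper_width: 59.3
time_s: 47.25
eef_pos: [390.4, -358.2, 53.7]
ee_rot: [0.244, 1.559, -0.241]
ft_force: [0.4, 0.8, -4.6]
gripper_width: 24.5
nom [ 391.3 -359.2   39. ] 72.32 meas [ 390.4 -358.2   53.7] w 24.5 f [ 0.4  0.8 -4.6] t 47.25
nom [ 391.3 -359.2   54. ] 72.32 meas [ 390.4 -358.2   53.7] w 24.5 f [ 0.4  0.8 -4.6] t 47.25
trans [-5.04  7.8  -0.44] dr_x -0.9
```

```bash
python3 -m creep '[{"translation":[-0.8,0,0],"dr":[0,0,0],"claw":0},{"translation":[-2.2,0,0],"dr":[0,0,0],"claw":0},{"translation":[-3.6,0.4,0],"dr":[0,0,0],"claw":0},{"translation":[-4.6,1.4,-0.1],"dr":[-0.1,0,0],"claw":0},{"translation":[-5.04,2.7,-0.2],"dr":[-0.3,0,0],"claw":0},{"translation":[-5.04,4.3,-0.3],"dr":[-0.5,0,0],"claw":0},{"translation":[-5.04,6.0,-0.4],"dr":[-0.7,0,0],"claw":0},{"translation":[-5.04,7.8,-0.4],"dr":[-0.9,0,0],"claw":0}]'
python3 - <<'E'
from h import *
upd([-5.04,7.8,-0.4],-0.9);go(440,190,180,85);go(402.3,365.2,180,85)
E
```

```text
time_s: 48.05
eef_pos: [440.3, -168.8, 180.6]
ee_rot: [0.181, 1.563, -0.181]
ft_force: [0.8, -0.1, -5.2]
gripper_width: 24.4
nom [ 441.  -170.3  180. ] 76.82 meas [ 440.3 -168.8  180.6] w 24.4 f [ 0.8 -0.1 -5.2] t 48.05
trans [ 0.   14.03 -3.32] dr_x -1.64
trans [ 0.   20.5  -6.39] dr_x -1.64
```

```bash
python3 -m creep '[{"translation":[0,1.8,-0.2],"dr":[-0.2,0,0],"claw":0},{"translation":[0,3.5,-0.5],"dr":[-0.4,0,0],"claw":0},{"translation":[0,5.3,-0.9],"dr":[-0.6,0,0],"claw":0},{"translation":[0,7.1,-1.3],"dr":[-0.9,0,0],"claw":0},{"translation":[0,8.9,-1.8],"dr":[-1.1,0,0],"claw":0},{"translation":[0,10.6,-2.3],"dr":[-1.3,0,0],"claw":0},{"translation":[0,12.3,-2.8],"dr":[-1.5,0,0],"claw":0},{"translation":[0,14,-3.4],"dr":[-1.64,0,0],"claw":0}]'
python3 - <<'E'
from h import *
upd([0,14,-3.4],-1.64);go(402.3,365.2,180,85)
E
```

```text
time_s: 48.85
eef_pos: [437.4, 191.5, 180.5]
ee_rot: [0.068, 1.569, -0.068]
ft_force: [0.2, -0.5, -5.1]
gripper_width: 24.3
nom [438.  189.8 180. ] 85.02 meas [437.4 191.5 180.5] w 24.3 f [ 0.2 -0.5 -5.1] t 48.85
trans [ 0.    6.87 -2.03] dr_x 0.0
```

```bash
python3 -m creep '[{"translation":[0,1.6,-0.5],"dr":[0,0,0],"claw":0},{"translation":[0,3.3,-1],"dr":[0,0,0],"claw":0},{"translation":[0,4.9,-1.5],"dr":[0,0,0],"claw":0},{"translation":[0,6.2,-1.9],"dr":[0,0,0],"claw":0},{"translation":[0,6.8,-2.03],"dr":[0,0,0],"claw":0},{"translation":[0.4,6.87,-2.03],"dr":[0,0,0],"claw":0},{"translation":[1.2,6.87,-2.03],"dr":[0,0,0],"claw":0},{"translation":[2,6.87,-2.03],"dr":[0,0,0],"claw":0}]'
python3 -m creep '[{"translation":[0.6,0,0],"dr":[0,0,0],"claw":0},{"translation":[1.2,0,0],"dr":[0,0,0],"claw":0},{"translation":[1.7,0,0],"dr":[0,0,0],"claw":0},{"translation":[1.9,0,0],"dr":[0,0,0],"claw":0},{"translation":[2,0,0],"dr":[0,0,0],"claw":0},{"translation":[2,0,0],"dr":[0,0,0],"claw":0},{"translation":[2,0,0],"dr":[0,0,0],"claw":0},{"translation":[2,0,0],"dr":[0,0,0],"claw":0}]'
python3 - <<'E'
from h import *
upd([2,6.87,-2.03],0);upd([2,0,0],0)
p,d,K,C=shot('wrist','w21');go(402.3,365.2,73,85)
E
```

```text
time_s: 49.65
eef_pos: [402.4, 364.0, 129.3]
ee_rot: [0.068, 1.57, -0.069]
ft_force: [0.6, -0.2, -4.3]
gripper_width: 24.1
time_s: 50.45
eef_pos: [402.8, 365.6, 80.7]
ee_rot: [0.069, 1.569, -0.068]
ft_force: [0.6, -0.3, -5.4]
gripper_width: 24.4
nom [402.4 365.3 130. ] 85.02 meas [402.8 365.6  80.7] w 24.4 f [ 0.6 -0.3 -5.4] t 50.45
nom [402.4 365.3  80. ] 85.02 meas [402.8 365.6  80.7] w 24.4 f [ 0.6 -0.3 -5.4] t 50.45
trans [ 0.28 -0.   -0.  ] dr_x 0.0
```

View pics/w21.png

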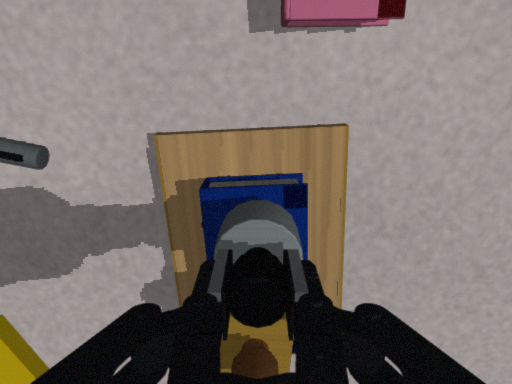

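```bash
python3 -m creep '[{"translation":[0.08,0,0],"dr":[0,0,0],"claw":0},{"translation":[0.16,0,0],"dr":[0,0,0],"claw":0},{"translation":[0.22,0,0],"dr":[0,0,0],"claw":0},{"translation":[0.25,0,0],"dr":[0,0,0],"claw":0},{"translation":[0.27,0,0],"dr":[0,0,0],"claw":0},{"translation":[0.28,0,0],"dr":[0,0,0],"claw":0},{"translation":[0.29,0,0],"dr":[0,0,0],"claw":0},{"translation":[0.29,0,0],"dr":[0,0,0],"claw":0}]'
python3 - <<'E'
from h import *
upd([0.29,0,0],0)
E
```

```text
time_s: 51.3
eef_pos: [402.4, 365.5, 73.9]
ee_rot: [0.068, 1.569, -0.068]
ft_force: [-2.1, -1.5, 8.9]
gripper_width: 24.2
nom [402.4 365.3  72.8] 85.02 meas [402.4 365.5  73.9] w 24.2 f [-2.1 -1.5  8.9] t 51.3
```

```bash
python3 -m creep '[{"translation":[-0.02,0,0],"dr":[0,0,0],"claw":0.35},{"translation":[-0.02,0,0],"dr":[0,0,0],"claw":0.5},{"translation":[-0.02,0,0],"dr":[0,0,0],"claw":0.7},{"translation":[-0.02,0,0],"dr":[0,0,0],"claw":0.9},{"translation":[-0.5,0,0],"dr":[0,0,0],"claw":1},{"translation":[-1.5,0,0],"dr":[0,0,0],"claw":1},{"translation":[-3,0,0],"dr":[0,0,0],"claw":1},{"translation":[-4.5,0,0],"dr":[0,0,0],"claw":1}]'
python3 -m creep '[{"translation":[-0.6,0,0.4],"dr":[0,0,0],"claw":1},{"translation":[-1.2,0,0.9],"dr":[0,0,0],"claw":1},{"translation":[-1.8,0,1.3],"dr":[0,0,0],"claw":1},{"translation":[-1.8,0,1.3],"dr":[0,0,0],"claw":1},{"translation":[-1.8,0,1.3],"dr":[0,0,0],"claw":1},{"translation":[-1.8,0,1.3],"dr":[0,0,0],"claw":1},{"translation":[-1.8,0,1.3],"dr":[0,0,0],"claw":1},{"translation":[-1.8,0,1.3],"dr":[0,0,0],"claw":1}]'
python3 - <<'E'
from h import *
from seg import rect
upd([-4.5,0,0],0);upd([-1.8,0,1.3],0)
p,d,K,C=shot('wrist','w22');P=cloud(d,K,C);Z=P[...,2]
v,u=np.mgrid[:384,:512]; B=(u>170)&(u<340)&(v<280)
m=B&(Z>98)&(Z<110); n,lab,st,ce=cv2.connectedComponentsWithStats(m.astype(np.uint8))
for i in range(1,n):
    if st[i,4]>60:
        vv,uu=np.nonzero((lab==i)&(Z>101)); X=np.array([ray(a,b,103,K,C)[:2] for a,b in zip(uu,vv)]).astype(np.float32); print('knob',ce[i],cv2.minEnclosingCircle(X))
hsv=cv2.cvtColor(p,cv2.COLOR_BGR2HSV); H,S=hsv[...,0].astype(int),hsv[...,1]
rect(B&(H>110)&(H<130)&(S>120)&(Z>33),38,K,C,'blue'); rect(B&(Z>7),12,K,C,'board')
p,d,K,C=shot('top','t9'); p,d,K,C=shot('side','s9')
E
```

```text
time_s: 52.1
eef_pos: [402.0, 365.0, 186.9]
ee_rot: [0.068, 1.57, -0.069]
ft_force: [0.1, 0.1, -0.3]
gripper_width: 85.6
time_s: 52.9
eef_pos: [433.9, 362.3, 229.5]
ee_rot: [0.067, 1.571, -0.069]
ft_force: [0.0, 0.2, 0.0]
gripper_width: 85.3
nom [402.4 365.3 185.3] 85.02 meas [433.9 362.3 229.5] w 85.3 f [0.  0.2 0. ] t 52.9
nom [434.7 362.5 230.3] 85.02 meas [433.9 362.3 229.5] w 85.3 f [0.  0.2 0. ] t 52.9
knob [258.66666667 150.58      ] ((401.86968994140625, 365.3477478027344), 12.78036880493164)
knob [256.45440252 220.68238994] ((464.13006591796875, 357.974609375), 12.768488883972168)
blue ctr [436.1 362.3] size [123.1  63.2] ang -2.1 n 2666
board ctr [435.8 362.3] size [180.1 122.9] ang -2.2 n 17778
```

View pics/w22.png

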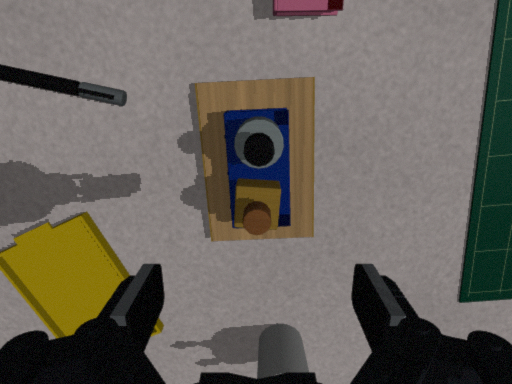

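View pics/s9.png

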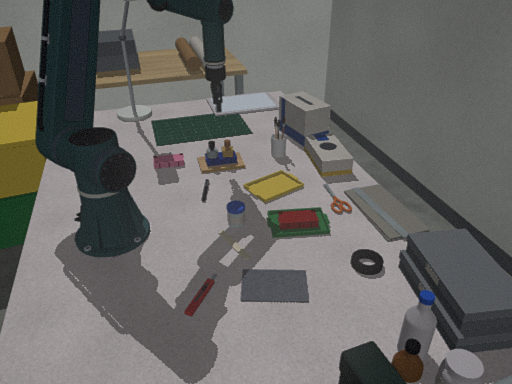

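The check pictures show all the goals met: both weights (wrist view, pixels (259,148) and (257,215)) are within 1 mm of their starting spots, and the red book is in the green tray (side view, (298,220)). I'm handing in.

```bash
python3 -c "
from cell import robot; print(robot.sign_off())"
```

```text
the job is handed in; nothing more can be done
None
```

The job is done and handed in at about 53 s of the 141 s allowed; the robot reported no verdict.

I stood both weights on the felt mat, laid the red book in the green tray, put the blue book on the pressing board, and set each weight back on its own end. Each weight met its surface with under 10 N before I released it.

My last checks:
- **Weights:** both knobs were measured within about 1 mm of where they stood at the start, and both weights look upright.
- **Blue book:** it lies within about 0.5 mm and 0.2° of the board's centre and length.
- **Red book:** it lies flat, about central in the green tray. I judged this by eye in the wrist and side pictures and did not measure it.
- **Paste jar and brush pot:** they look undisturbed in the pictures; I did not measure their positions again.
- **Robot:** the gripper is open, well above everything, and touches nothing.

No check failed. One picture of the green tray was taken while the arm was still settling, so I discarded it and took another.

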